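# Test both contact edges of a module on the sloping test stand

### The arm

A 6-joint arm with a two-finger parallel gripper is mounted at the origin on the work surface. World frame = base frame: x ahead of the robot, y to its left, z up, the work surface at z = 0. Lengths are in m, angles in rad, forces in N, time in s.
With the tool pointing down it reaches from about 0.35 to 0.85 m from the base axis. Payload 8.1 kg.
Tool frame: the origin (TCP) lies at the very end of the fingers, on their centre line; the grasp point (between the pads) lies 19 mm behind it; z points along the fingers, x is the direction in which the jaws open and shut, and the axes are right-handed (so a half turn about z gives the same grasp; the last joint's range is limited). The gripper opens to 93 mm and grips with 3 to 60 N. Pads are 15 mm wide; open, the fingers measure 128 mm over their backs; the gripper's body (75 mm by 188 mm) begins 65 mm behind the grasp point.
Start: joints at [1.247, 0.13, 1.488, -0, 1.523, -0.085], TCP at [0.142, 0.583, 0.219] pointing down, gripper open.
Joint ranges: [-2.96, 2.96], [-0.89, 2.26], [0.02, 2.5], [-1.34, 4.48], [0, 2.73], [-2.66, 2.66]. Speed limits (rad/s): [2.39, 2.39, 2.79, 3.14, 3.14, 3.14].

### API

Orientations are given as a rotation vector (axis times angle).
In Python, from plant import robot gives the robot as it stands. The module is installed in compiled form; this text tells all that it offers.
- The arm moves only by the tool jog_arm, never from a script. Its argument "commands" is one flat list of numbers, 5 for each row, row after row: the gripper's target within -1 to 1 (shut at 1, half-way at 0, fully open at -1), then the shift along the tool's x, y, z in m, then the turn about the tool's z in degrees. A call has 1 to 20 rows; each row shifts and turns the commanded pose from where the row before left it, along the tool's axes as they then stand; what a row does not reach is not made up. A row lasts 1/12 s, in which the tool goes at most 41.7 mm and 7.16 degrees, less where a joint would pass 70% of its speed; a pose out of reach is approached as far as the arm can. A call is refused whole if a number of a shift passes 0.0417 or a number of a turn 7.16, either way. A call with a gripper value outside its range is refused whole. The fingers move at their own pace and stop on an object; "grip_force" is the grip in N (left out, the last holds). Time passes only in rows, so rows that do not move let the fingers close. It gives the time, the measured TCP pose, the force and the opening at its end, in the units of the state.
- robot.read_state(): the state, without advancing time (a new reading comes with each control period).
- robot.read_camera(name): name is "scene" or "side" or "wrist"; returns a dict with "img" (400x640x3 uint8, blue, green, red), "vfov" (degrees; the focal length in pixels is half the picture's height over the tangent of half this angle, whatever the lens; pixels are square), "cx", "cy" (the principal point, pixels), "extrinsics" (4x4, takes a point from world to camera coordinates). Camera axes: x right, y down, z forward; pixel columns grow to the right and rows downward; lengths in m; the calibration is good to about 2 mm. A picture is of the moment at which its call begins. There is no depth.
- robot.close_job(): hands the job in, once; it reports no verdict.
Trained networks look in a picture, given as the dict that the camera call returned (one of the last four; its "shot" number tells which), for a name from the list of things; names that differ only in an ending like _2 or _b are one class to them, and where a whole thing is asked for, a point or a joint stands for the part that bears it (a point fixed in the world has none). Each returns a list of dicts, best first, with "score" (0 to 1); they miss things now and then, are a little off and sometimes report something else, mostly with a low value. They report only what shows in the picture. A call takes as long as a camera call. They do not tell look-alikes from the thing itself.
- robot.recognise(thing, picture): "box" ([centre column, centre row, width, height] as shares, 0 to 1, of the picture: columns of its width, rows of its height, round what is visible of it).
- robot.pinpoint(thing, picture): "position" ([row, column] as shares, 0 to 1, of the picture: columns of its width, rows of its height: a listed point, or the origin of a listed thing).
The state is a dict: "t": time; "q": joint angles; "dq": joint speeds; "joint_torque": joint torques, N m; "tool_pos": TCP position; "orientation": TCP orientation; "force": force on the tool from outside, world axes, zero at the start; "wrist_torque": the same for the moment, N m; "opening": finger opening in m.
Only numpy, scipy, OpenCV 4.12 (cv2) and the standard library are available. Lean on these libraries where they do the work, as an engineer would, in place of code of your own. Each camera call takes 0.05 s, during which the arm holds its last target.

### The job

Test the black module on the sloping stand: keeping it flat on the slope, push the middle of its blue-marked contact edge squarely and centrally against the orange sprung bar until the bar is pushed fully back, and hold it there for a moment; then turn the module and do the same with its yellow-marked edge. After both tests set it down, heat sink up and flat, inside the green tray, not letting go before it rests on the tray's floor. Leave the screwdriver, the jar and the tape roll where they are.

Things in the scene. Friction and masses are not known exactly. Their poses are not given: they have to be found in the camera images.
- module: Black module, 0.2 to 0.4 kg: a slab 110 (its x) x 70 (its y) x 16 mm high with a square finned aluminium heat sink 38 x 38 mm standing 32 mm high on the middle of its top (48 mm overall), to hold it by; their sides are parallel. Origin: centre of the underside; z points up out of the heat sink. It starts flat on the table, to the robot's left.
- blue_edge (a point): Middle of the module's blue-marked contact edge (row of brass contacts on the long +y side, blue stripe on top): 35 mm from the origin along the module's y, 8 mm above its underside. Axes as the module's.
- yellow_edge (a point): Middle of the module's yellow-marked contact edge (brass contacts on the short +x end, yellow stripe on top): 55 mm from the origin along the module's x, 8 mm above its underside. Axes as the module's.
- deck: White deck of the fixed test stand, 200 (x) x 170 mm, sloping 30 degrees up away from the robot. Origin: middle of its top surface, 75 mm above the table; x points up the slope, y across, z out of the surface (leaning 30 degrees from vertical towards the robot). An 8 mm high lip runs along the low end (x = -94 to -100 mm); a block 13 mm high stands behind the bar (x = 88 to 100 mm).
- bar_face (a point): Middle of the bar's contact face that looks down the slope; it moves with the bar. The orange bar lies across the deck, 120 mm wide (y), 18 mm thick, 14 mm high, white mark at its middle; its face is at x = 60 mm in the deck's frame when the bar is out. This point is 8.5 mm above the deck; axes as the deck's: x up the slope, y along the bar, z out of the deck.
- contact_bar (a joint): Travel of the sprung orange bar up the slope, m: 0 out, 0.010 fully back against its stop; the spring takes about 2.5 N to start and 7 N fully back, and returns the bar.
- green_tray: Green open tray for tested modules, fixed, 190 (x) x 140 (y) x 25 mm high, walls and floor 4 mm. Origin: centre of its underside, on the table.
- green_tray_in (a point): Centre of the green tray's inner floor (4 mm above the table); axes as the tray's.
- red_tray: Red tray for rejects, same size as the green one, fixed, stays empty. The two trays stand on the robot's right and may change places.
- screwdriver: Loose screwdriver 180 mm long lying on the table; bystander. Origin: under its middle.
- jar: Loose jar with a red lid, 56 mm across, 60 mm high; bystander. Origin: centre of its underside.
- tape: Loose roll of tape lying flat, 90 mm across, 24 mm high; bystander. Origin: centre of its underside.
There are look-alikes about, which are no part of the job. There is more than one size of the green_tray; the one meant has the size given above.

How it is judged:
On the way, in this order (a step that is already met when the one before it is completed fails the run):
1. the blue edge is pressed against the bar: bar back by more than 7 mm, edge within 15 mm of the bar's middle, square and flat to the deck within 0.12 rad, held 0.3 s (value of joint contact_bar above 0.007 m and x of blue_edge in the frame of bar_face between -0.005 and 0.005 m and y of blue_edge in the frame of bar_face between -0.015 and 0.015 m and z of blue_edge in the frame of bar_face between -0.007 and 0.007 m and angle between the x axis of module and the y axis of bar_face, either way round below 0.12 rad and angle between the z axis of module and the z axis of bar_face, either way round below 0.12 rad), for 0.3 s.
2. then the yellow edge is pressed against the bar in the same way, held 0.3 s (value of joint contact_bar above 0.007 m and x of yellow_edge in the frame of bar_face between -0.005 and 0.005 m and y of yellow_edge in the frame of bar_face between -0.015 and 0.015 m and z of yellow_edge in the frame of bar_face between -0.007 and 0.007 m and angle between the y axis of module and the y axis of bar_face, either way round below 0.12 rad and angle between the z axis of module and the z axis of bar_face, either way round below 0.12 rad), for 0.3 s.
3. the module is down on the green tray's floor (within 6 mm) while the fingers still hold it (x of module in the frame of green_tray_in between -0.06 and 0.06 m and y of module in the frame of green_tray_in between -0.04 and 0.04 m and z of module in the frame of green_tray_in between -0.004 and 0.006 m and angle between module's own z axis and vertical below 0.1 rad and contact force between the fingers and module above 0.5 N), for 0.05 s.
At the end, for the whole second after the job is handed in: The module lies flat (within 0.1 rad, heat sink up) on the floor of the green tray (origin within 60 mm along and 40 mm across of the floor's centre, no more than 6 mm above it), released and at rest, and the sprung bar is out again (less than 3 mm) (x of module in the frame of green_tray_in between -0.06 and 0.06 m and y of module in the frame of green_tray_in between -0.04 and 0.04 m and z of module in the frame of green_tray_in between -0.004 and 0.006 m and angle between module's own z axis and vertical below 0.1 rad and linear speed of module below 0.02 m/s and value of joint contact_bar below 0.003 m); the robot touches nothing.
It fails at once if the screwdriver is moved more than 30 mm (distance of screwdriver from where it was at the start of the episode above 0.03 m).
It fails at once if the jar is moved more than 30 mm (distance of jar from where it was at the start of the episode above 0.03 m).
It fails at once if the tape is moved more than 30 mm (distance of tape from where it was at the start of the episode above 0.03 m).
It also fails if it takes over 58 s, if anything falls off the work surface, if the arm or the gripper's body presses on something with over 40 N, if the wrist force passes 120 N, or if a joint passes its speed limit or range.

## Working session

There is one attempt and no reset: what is moved stays moved. The work goes in short steps, Python scripts to look and compute and a tool call to move; the robot and the scene stay as the last step left them, time stands still between calls to the robot, and variables do not carry over. Pictures are saved under pics/ and viewed, and the job is handed in when it is done.

Besides the shell and the picture viewer there is one more tool, called after "Request:" by a JSON object that holds its "op" and its "data", one argument or row to a line. jog_arm: Moves the arm, as the interface text tells. Its arguments: {"type":"object","properties":{"commands":{"type":"array"},"grip_force":{"type":"number"}},"required":["commands"]}

```bash
ls; mkdir -p pics; python3 - <<'E'
from plant import robot
import cv2
print(robot.read_state())
for n in ["scene","side","wrist"]:
    p=robot.read_camera(n); cv2.imwrite(f"pics/{n}0.png",p["img"]); print(n,p["vfov"],p["cx"],p["cy"],p["extrinsics"],[k for k in p])
    for th in ["module","deck","bar_face","green_tray","red_tray","screwdriver","jar","tape","blue_edge","yellow_edge","green_tray_in"]:
        try: print(th,[( [round(x*(640 if i%2==0 else 400)) for i,x in enumerate(reversed(d["position"]))],round(d["score"],2)) for d in robot.pinpoint(th,p)][:4])
        except Exception as e: print(th,e)
print(robot.read_state()["t"])
E
```

```text
pics
{'t': 0.0, 'q': array([ 1.24663363e+00,  1.31143138e-01,  1.48929233e+00,  3.08082683e-06,
        1.52298703e+00, -8.54000473e-02]), 'dq': array([-0.0009745 ,  0.00245867, -0.00186231, -0.00080431, -0.00035475,
       -0.00052679]), 'joint_torque': array([-1.19503916e-06, -5.59856236e+01, -4.91752946e+01,  7.66746537e-02,
        3.58322065e-02, -4.29860393e-05]), 'tool_pos': array([0.14169471, 0.58244032, 0.21759105]), 'orientation': array([ 2.46941173e+00,  1.94044191e+00, -2.40516762e-03]), 'force': array([ 0.41725797,  0.11864442, -0.57930676]), 'wrist_torque': array([-0.02011592, -0.0043846 ,  0.01080889]), 'opening': 0.09327016491157038}
scene 51.902005570603286 322.17779295561655 197.28070094622583 [[-0.66186186  0.74949985  0.01374231  0.36428816]
 [ 0.4096238   0.37695871 -0.83072888 -0.13134516]
 [-0.62781146 -0.54419858 -0.55650757  1.55589798]
 [ 0.          0.          0.          1.        ]] ['img', 'vfov', 'cx', 'cy', 'extrinsics', 'shot']
module [([457, 269], 0.95)]
deck [([318, 217], 0.6)]
bar_face [([307, 215], 0.45)]
green_tray [([350, 200], 0.82), ([251, 17
[... 918 characters left out ...]
)]
tape [([399, 286], 0.64)]
blue_edge [([273, 168], 0.64)]
yellow_edge [([263, 157], 0.82), ([336, 204], 0.43)]
green_tray_in [([303, 355], 0.91), ([257, 235], 0.78)]
wrist 60.46519808086233 313.76611928461386 198.62024832960523 [[ 2.36815982e-01  9.71554256e-01  7.19322263e-04 -6.00563843e-01]
 [ 9.33974894e-01 -2.27859828e-01  2.75264957e-01 -3.25435990e-02]
 [ 2.67598746e-01 -6.45153122e-02 -9.61368132e-01  3.91108786e-01]
 [ 0.00000000e+00  0.00000000e+00  0.00000000e+00  1.00000000e+00]] ['img', 'vfov', 'cx', 'cy', 'extrinsics', 'shot']
module []
deck []
bar_face []
green_tray []
red_tray []
screwdriver []
jar []
tape []
blue_edge []
yellow_edge [([219, 379], 0.9)]
green_tray_in []
1.8
```

View pics/scene0.png

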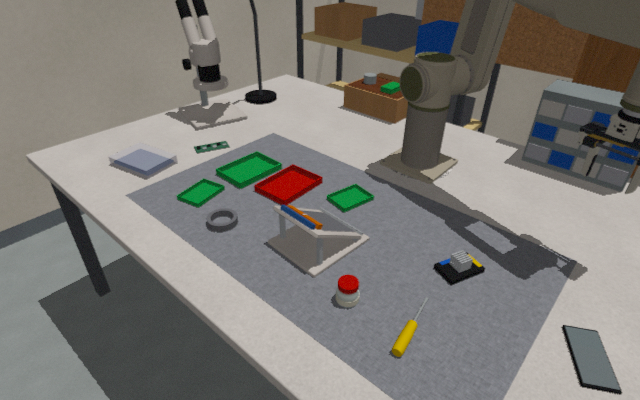

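View pics/side0.png

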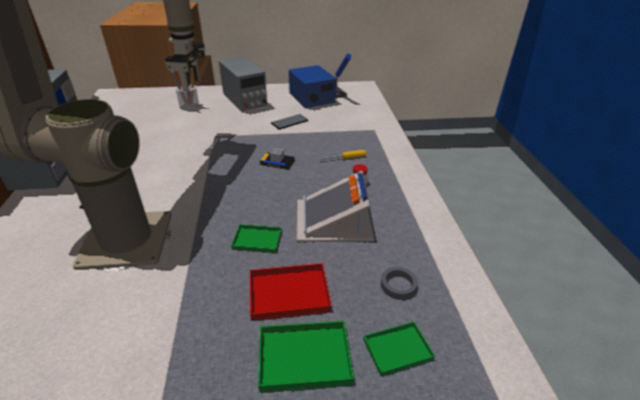

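View pics/wrist0.png

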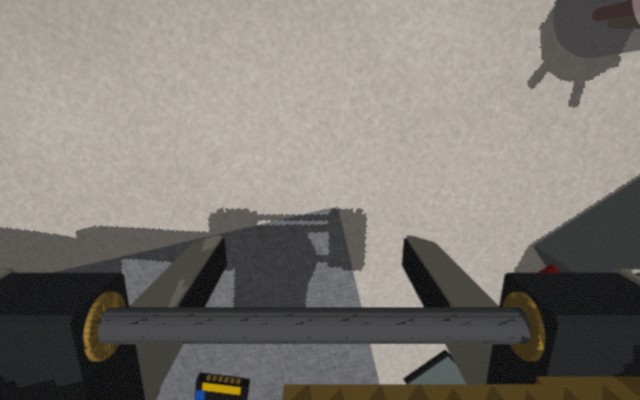

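```bash
python3 - <<'E'
import cv2
def crop(n,x0,y0,w,h,s,o):
    im=cv2.imread(f"pics/{n}.png")[y0:y0+h,x0:x0+w]
    im=cv2.resize(im,None,fx=s,fy=s,interpolation=cv2.INTER_CUBIC)
    for k in range(0,w,10):
        if (x0+k)%10==0 or 1:
            cv2.putText(im,str(x0+k),(k*s,8),0,.3,(255,255,255),1); cv2.line(im,(k*s,0),(k*s,h*s),(255,255,0),1) if 0 else None
    for k in range(0,h,10): cv2.putText(im,str(y0+k),(0,k*s+8),0,.3,(255,255,255),1)
    cv2.imwrite(f"pics/{o}.png",im)
crop("scene0",260,190,120,90,6,"s_deck")
crop("side0",285,165,100,85,7,"d_deck")
crop("scene0",420,240,80,60,8,"s_mod")
crop("side0",245,140,60,40,12,"d_mod")
E
```

```text
(no output)
```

View pics/s_deck.png

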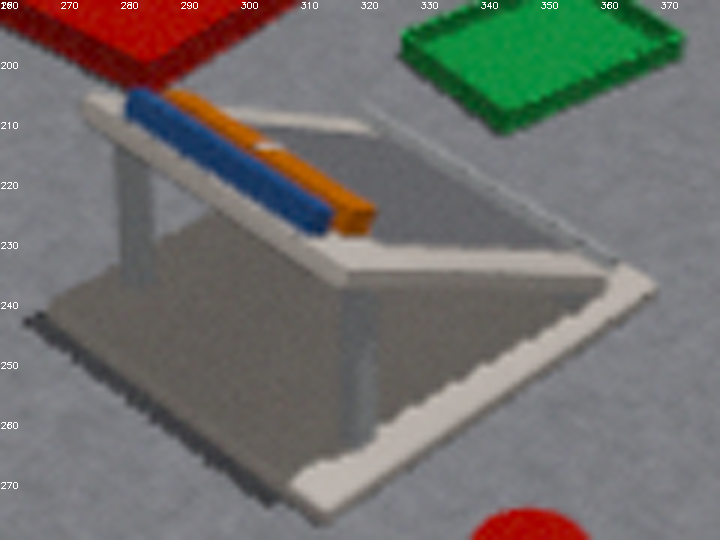

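View pics/d_deck.png

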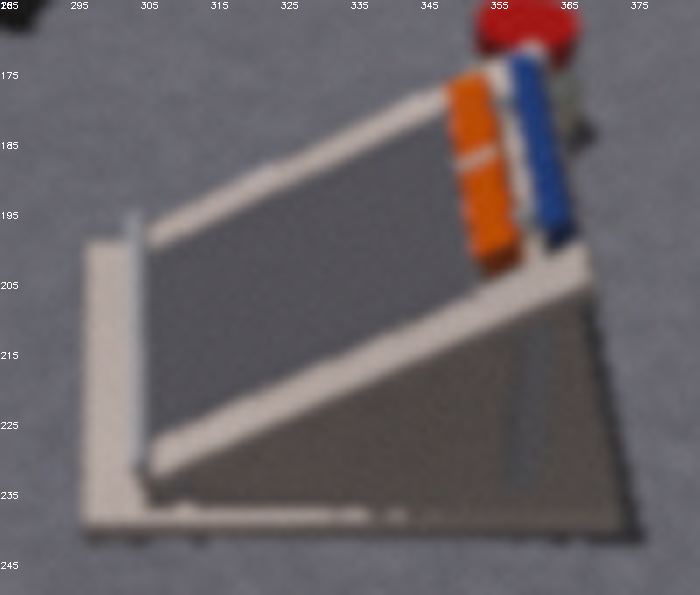

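View pics/s_mod.png

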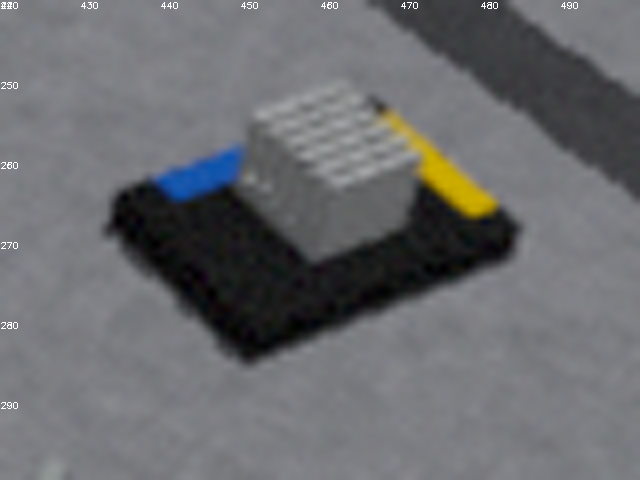

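View pics/d_mod.png

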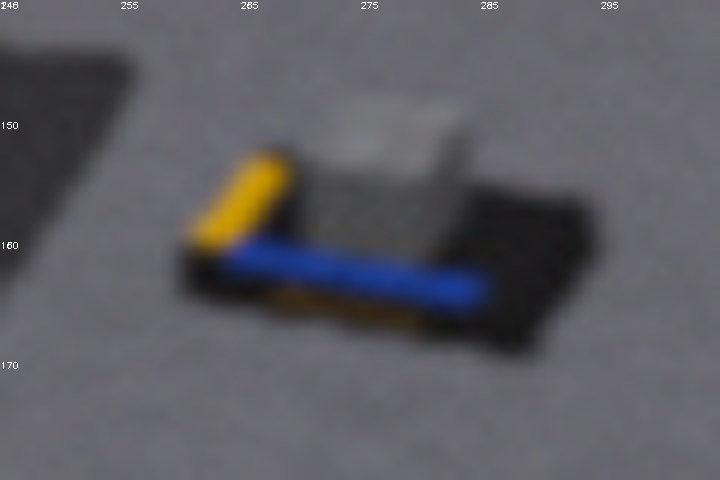

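```bash
cat > cam.py <<'E'
import numpy as np
from scipy.optimize import least_squares
S=dict(v=51.902005570603286,cx=322.1778,cy=197.2807,E=np.array([[-0.66186186,0.74949985,0.01374231,0.36428816],[0.4096238,0.37695871,-0.83072888,-0.13134516],[-0.62781146,-0.54419858,-0.55650757,1.55589798],[0,0,0,1]]))
D=dict(v=52.251138543739444,cx=316.00693,cy=204.58428,E=np.array([[0.99462456,-0.10317107,0.00881522,-0.54165175],[-0.05616703,-0.60907591,-0.7911206,0.09921763],[0.0869899,0.78637286,-0.61159667,1.16216456],[0,0,0,1]]))
def proj(c,P):
    P=np.atleast_2d(P); f=200/np.tan(np.radians(c['v'])/2)
    q=P@c['E'][:3,:3].T+c['E'][:3,3]
    return np.c_[c['cx']+f*q[:,0]/q[:,2], c['cy']+f*q[:,1]/q[:,2]]
def plane(c,uv,z):
    f=200/np.tan(np.radians(c['v'])/2); R=c['E'][:3,:3];t=c['E'][:3,3]
    d=R.T@np.array([(uv[0]-c['cx'])/f,(uv[1]-c['cy'])/f,1]); o=-R.T@t
    return o+d*(z-o[2])/d[2]
def tri(a,b):
    r=least_squares(lambda X:np.r_[proj(S,X)[0]-a,proj(D,X)[0]-b],[.5,0,.05]); return r.x,np.abs(r.fun).max()
def rz(a): c,s=np.cos(a),np.sin(a); return np.array([[c,-s,0],[s,c,0],[0,0,1]])
def deckR(yaw):
    c,s=np.cos(np.pi/6),.5
    return rz(yaw)@np.array([[c,0,-s],[0,1,0],[s,0,c]])
E
python3 - <<'E'
from cam import *
print("cams",-S['E'][:3,:3].T@S['E'][:3,3],-D['E'][:3,:3].T@D['E'][:3,3])
mm=1e-3
deck=[(S,(100,-85,0),(274.2,205.8)),(S,(100,85,0),(317.5,235.3)),(D,(100,-85,0),(368.6,199.7)),(D,(-94,-85,0),(306.4,229)),(D,(-97,85,8),(303.9,195.7)),(D,(60,60,15),(348.9,177.9)),(D,(60,-60,15),(352.9,200.7)),(D,(69,0,15),(353.3,187.4)),(S,(69,0,15),(304.7,214.3)),(S,(60,60,15),(322,224.7))]
def res(p,z=.075):
    R=deckR(p[2]); return np.concatenate([proj(c,R@(np.array(x)*mm)+[p[0],p[1],z])[0]-u for c,x,u in deck])
r=least_squares(res,[.55,0,0],loss='soft_l1'); print("deck",r.x,np.round(r.fun.reshape(-1,2),1))
# free z
r2=least_squares(lambda p:res(p,p[3]),[.55,0,0,.075],loss='soft_l1'); print("freez",r2.x)
mod=[(S,(-55,35,16),(434.75,263.75)),(S,(-55,-35,16),(450.6,283.1)),(S,(55,-35,16),(484.4,268.5)),(S,(55,35,16),(466.9,252.1)),
(S,(-19,19,48),(451,254)),(S,(19,19,48),(463.1,250.25)),(S,(19,-19,48),(472.5,259.75)),(S,(-19,-19,48),(461.25,263.75)),
(D,(-55,35,16),(290.4,167.9)),(D,(55,35,16),(260.8,160.8)),(D,(-55,-35,16),(294.2,157.1)),(D,(55,-35,16),(268.3,152.5))]
def rm(p): return np.concatenate([proj(c,rz(p[2])@(np.array(x)*mm)+[p[0],p[1],0])[0]-u for c,x,u in mod])
for a in [0,1.5,3,-1.5]:
    r=least_squares(rm,[.3,.4,a],loss='soft_l1'); print("mod",r.x,r.cost)
print(np.round(rm(least_squares(rm,[.3,.4,3],loss='soft_l1').x).reshape(-1,2),1))
for n,a,b,z in [("green",(250,171),(305,358),.004),("red",(289,186),(291,289),.004),("smallg",(350,198),(257,237),0),("sg2",(201,193),(399,348),0),("tape",(222,220),(399,282),.02),("jar",(348,284),(359,170),.06),("sd",(412,326),(344,156),0.01)]:
    print(n,plane(S,a,z),plane(D,b,z))
E
```

```text
cams [1.27172113 0.62319525 0.75175063] [ 0.44321631 -0.90934639  0.79404387]
deck [ 0.60109834  0.03207843 -0.08283647] [[-0.6 -0.6]
 [-0.1 -0.4]
 [ 0.3  4.3]
 [ 0.2  2.5]
 [ 0.5 -1.3]
 [-0.3 -1.6]
 [-0.7 -0.1]
 [-0.1 -0.8]
 [-0.1  0.4]
 [ 0.8  0.5]]
freez [ 0.60103157  0.03200565 -0.08275187  0.07463704]
mod [0.44259861 0.37735433 2.72729795] 6.925592604711001
mod [0.44259861 0.37735433 2.72729793] 6.9255926047108165
mod [0.44259861 0.37735433 2.72729791] 6.925592604711124
mod [ 0.44259861  0.37735433 -3.5558873 ] 6.9255926047160905
[[-1.3  0.1]
 [ 0.4 -1.4]
 [ 0.7  0.5]
 [-0.4  0.3]
 [-0.2  0.6]
 [-0.7  0.3]
 [ 0.1 -0. ]
 [-0.5  0.2]
 [-2.1 -1.9]
 [-1.  -0.1]
 [ 0.8 -0.8]
 [-0.9 -1.1]]
green [ 0.4767141  -0.41157799  0.004     ] [ 0.47710623 -0.42286546  0.004     ]
red [ 0.45293379 -0.23674704  0.004     ] [ 0.45784763 -0.23058319  0.004     ]
smallg [ 0.36494248 -0.04186608  0.        ] [ 0.37107319 -0.0246763   0.        ]
sg2 [ 0.67660059 -0.42443609  0.        ] [ 0.68433734 -0.41651176  0.        ]
tape [ 0.73560886 -0.22968772  0.02      ] [ 0.72712296 -0.24758434  0.02      ]
jar [0.72001955 0.22802741 0.06      ] [0.70872763 0.20764211 0.06      ]
sd [0.68451306 0.38408305 0.01      ] [0.68895545 0.38317276 0.01      ]
```

```bash
python3 - <<'E'
from cam import *
import cv2
mm=1e-3
deck=[(S,(100,-85,0),(274.2,205.8)),(S,(100,85,0),(317.5,235.3)),(D,(100,-85,0),(369.3,204.9)),(D,(-94,-85,0),(306.4,233)),(D,(-97,85,8),(303.9,195.7)),(D,(60,60,15),(348.9,177.9)),(D,(60,-60,15),(352.9,200.7)),(D,(69,0,15),(353.3,187.4)),(S,(69,0,15),(304.7,214.3)),(S,(60,60,15),(322,224.7))]
def res(p,z=.075):
    R=deckR(p[2]); return np.concatenate([proj(c,R@(np.array(x)*mm)+[p[0],p[1],z])[0]-u for c,x,u in deck])
r=least_squares(res,[.55,0,0],loss='soft_l1'); print("deck",r.x,np.round(r.fun.reshape(-1,2),1))
# overlay
for nm,c in (("scene",S),("side",D)):
    im=cv2.imread(f"pics/{nm}0.png"); im=cv2.resize(im,None,fx=4,fy=4,interpolation=cv2.INTER_CUBIC)
    def L(P,col):
        q=((proj(c,P)+.5)*4).astype(int); cv2.polylines(im,[q.reshape(-1,1,2)],True,col,1)
    R=deckR(r.x[2]);o=np.array([r.x[0],r.x[1],.075])
    def box(x0,x1,y0,y1,z): return np.array([(x0,y0,z),(x1,y0,z),(x1,y1,z),(x0,y1,z)])*mm
    L(box(-100,100,-85,85,0)@R.T+o,(0,255,0)); L(box(60,78,-60,60,15.5)@R.T+o,(255,0,255))
    m=[0.4426,0.3774,2.727]
    L(box(-55,55,-35,35,16)@rz(m[2]).T+[m[0],m[1],0],(0,255,0));L(box(-19,19,-19,19,48)@rz(m[2]).T+[m[0],m[1],0],(0,255,255))
    g=[.477,-.42,-.08]
    L(box(-95,95,-70,70,25)@rz(g[2]).T+[g[0],g[1],0],(0,0,255))
    L(box(-95,95,-70,70,0)@rz(g[2]).T+[g[0],g[1],0],(255,0,255))
    if nm=="scene": a=im[4*140:4*290,4*200:4*400]; cv2.imwrite("pics/o1.png",a); cv2.imwrite("pics/o2.png",im[4*230:4*300,4*410:4*510])
    else: cv2.imwrite("pics/o3.png",im[4*260:,4*240:4*420]); cv2.imwrite("pics/o4.png",im[4*140:4*250,4*240:4*390])
E
```

```text
deck [ 0.60074599  0.02937971 -0.06970572] [[-1.3 -0.7]
 [-0.1 -1. ]
 [ 0.  -0.5]
 [ 0.6 -0.6]
 [ 0.1 -0.5]
 [-0.6 -1.2]
 [-0.3  0.4]
 [-0.1 -0.3]
 [-0.6 -0. ]
 [ 0.5 -0. ]]
```

View pics/o1.png

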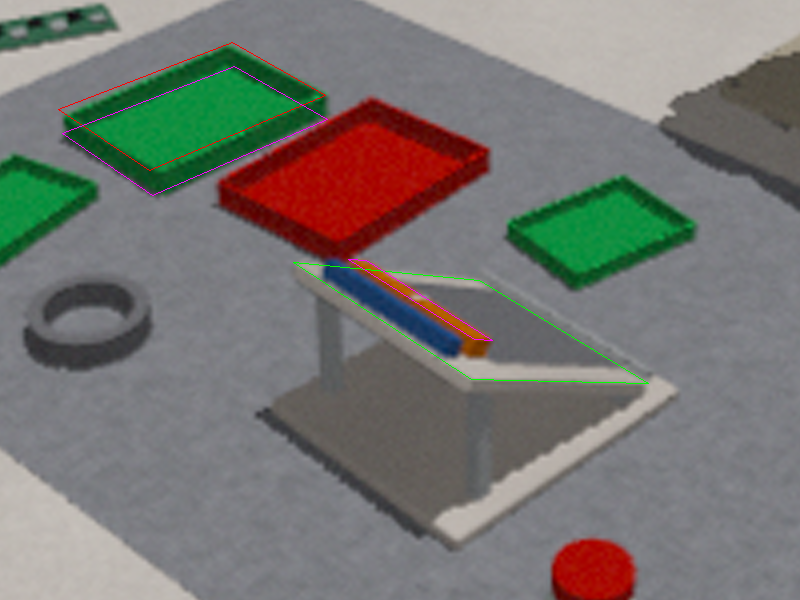

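View pics/o3.png

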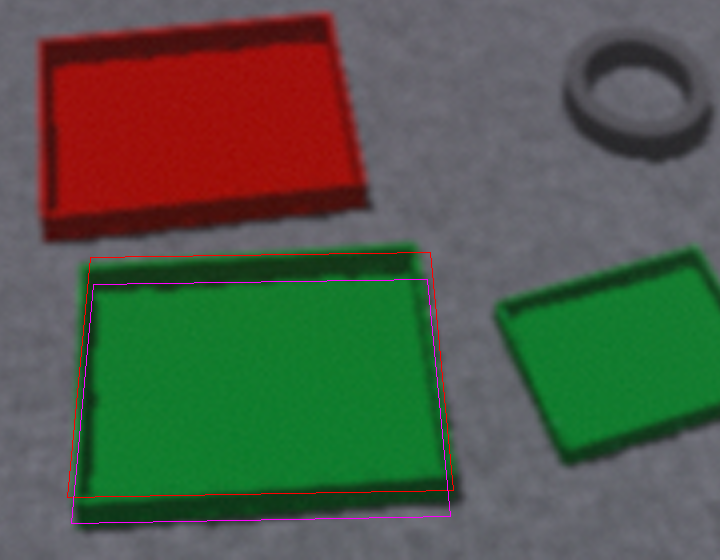

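View pics/o4.png

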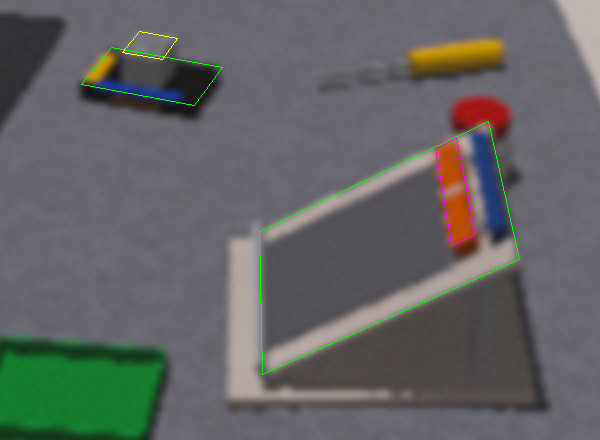

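View pics/o2.png

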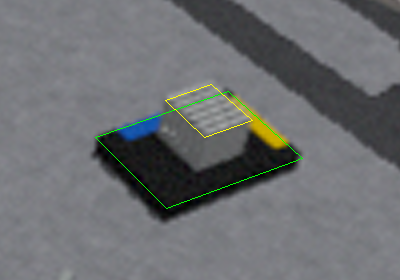

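Request:
{"op": "jog_arm", "data": {
  "commands": [-1, -0.0108, 0.0284, 0, 0, -1, -0.0108, 0.0284, 0, 0, -1, -0.0108, 0.0284, 0, 0, -1, -0.0108, 0.0284, 0, 0, -1, -0.0108, 0.0284, 0, 0, -1, -0.0108, 0.0284, 0, 0, -1, -0.0108, 0.0284, 0, 0, -1, -0.0108, 0.0284, 0, 0, -1, -0.0108, 0.0284, 0, 0, -1, -0.0108, 0.0284, 0, 0, -1, -0.0108, 0.0284, 0, 0, -1, -0.0108, 0.0284, 0, 0],
  "grip_force": 20
}}

```text
t: 2.8
tool_pos: [0.4435, 0.3754, 0.2188]
orientation: [-2.47, -1.941, -0.001]
force: [-0.8, 0.7, 0.4]
opening: 0.0928
```

Request:
{"op": "jog_arm", "data": {
  "commands": [-1, 0, 0, 0, 7.1, -1, 0, 0, 0, 7.1, -1, 0, 0, 0, 7.1, -1, 0, 0, 0, 7.1, -1, 0, 0, 0, 7.1, -1, 0, 0, 0, 7.1, -1, 0, 0, 0, 7.1, -1, 0, 0, 0, 7.1, -1, 0, 0, 0, 7.1, -1, 0, 0, 0, 7.1, -1, 0, 0, 0, 7.1, -1, 0, 0, 0, 7.1, -1, 0, 0, 0, 7.1, -1, 0, 0, 0, 7.1, -1, 0, 0, 0, 0]
}}

```text
t: 4.05
tool_pos: [0.4424, 0.3765, 0.2187]
orientation: [-3.076, 0.638, -0.0]
force: [0.1, -0.3, -0.7]
opening: 0.0931
```

```bash
cat > w.py <<'E'
from plant import robot
import cv2,pickle,sys
from scipy.spatial.transform import Rotation as Ro
import numpy as np
def snap(cam,name):
    p=robot.read_camera(cam); cv2.imwrite(f"pics/{name}.png",p["img"])
    c=dict(v=p['vfov'],cx=p['cx'],cy=p['cy'],E=np.array(p['extrinsics'])); pickle.dump(c,open(f"pics/{name}.pkl","wb")); return p,c
def st():
    s=robot.read_state(); R=Ro.from_rotvec(s['orientation']).as_matrix()
    print("t",round(s['t'],2),"pos",s['tool_pos'].round(4),"h",round(np.degrees(np.arctan2(R[1,0],R[0,0])),2),"zax",R[:,2].round(3),"F",s['force'].round(1),"op",round(s['opening'],4),"q",s['q'].round(2)); return s
E
python3 - <<'E'
from w import *
st(); snap("wrist","w1")
E
```

```text
t 4.05 pos [0.4424 0.3765 0.2187] h -23.43 zax [ 0.  0. -1.] F [ 0.1 -0.3 -0.7] op 0.0931 q [ 0.62  0.08  1.54 -0.    1.52  1.03]
```

View pics/w1.png

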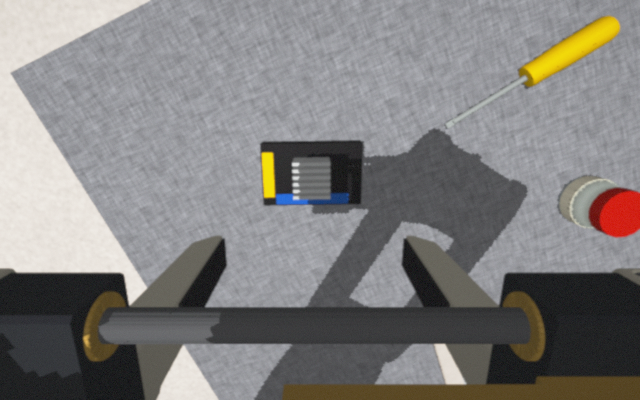

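```bash
python3 - <<'E'
import cv2
im=cv2.imread("pics/w1.png")[130:220,250:375]; im=cv2.resize(im,None,fx=6,fy=6,interpolation=cv2.INTER_CUBIC)
cv2.imwrite("pics/w1c.png",im)
E
```

```text
(no output)
```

View pics/w1c.png

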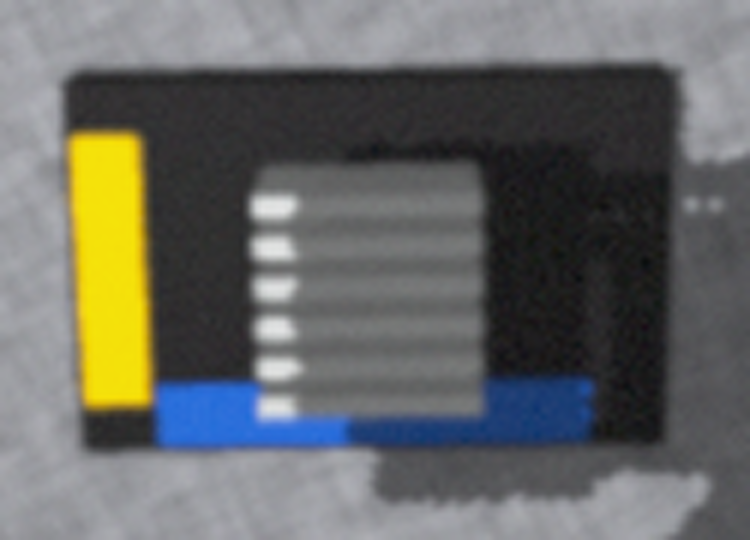

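```bash
python3 - <<'E'
from cam import *
import pickle
c=pickle.load(open("pics/w1.pkl","rb")); mm=1e-3
pts=[((55,-35,16),(261.3,143)),((-55,-35,16),(362.5,141.3)),((-55,35,16),(360.3,203.3)),((55,35,16),(264.2,204.3)),((19,19,48),(293,199.7)),((-19,19,48),(330.8,199.2))]
f=lambda p:np.concatenate([proj(c,rz(p[2])@(np.array(x)*mm)+[p[0],p[1],0])[0]-np.array(u)+.0 for x,u in pts])
r=least_squares(f,[.44,.37,2.7]); print(r.x,np.degrees(r.x[2])-180,r.fun.reshape(-1,2).round(1))
E
```

```text
[0.44044094 0.3764372  2.74338609] -22.81555541495385 [[-1.1 -0.4]
 [ 0.5  0.2]
 [ 1.   0.8]
 [-0.7  0.9]
 [ 0.5 -0.7]
 [-0.2 -0.5]]
```

Request:
{"op": "jog_arm", "data": {
  "commands": [-1, -0.0018, 0.0007, 0.035, -0.6, -1, 0, 0, 0.035, 0, -1, 0, 0, 0.035, 0, -1, 0, 0, 0.035, 0, -1, 0, 0, 0.033, 0, -1, 0, 0, 0.018, 0, -1, 0, 0, 0.0075, 0, -1, 0, 0, 0, 0, 1, 0, 0, 0, 0, 1, 0, 0, 0, 0, 1, 0, 0, 0, 0, 1, 0, 0, 0, 0, 1, 0, 0, 0, 0],
  "grip_force": 20
}}

```text
t: 5.18
tool_pos: [0.4409, 0.3768, 0.0209]
orientation: [-3.081, 0.612, -0.001]
force: [0.6, 0.1, 0.1]
opening: 0.0647
```

```bash
python3 - <<'E'
from w import *
st(); snap("wrist","w2")
E
```

```text
t 5.18 pos [0.4409 0.3768 0.0209] h -22.46 zax [ 0.001  0.001 -1.   ] F [0.6 0.1 0.1] op 0.0647 q [ 0.62  0.26  1.72 -0.    1.16  1.01]
```

View pics/w2.png

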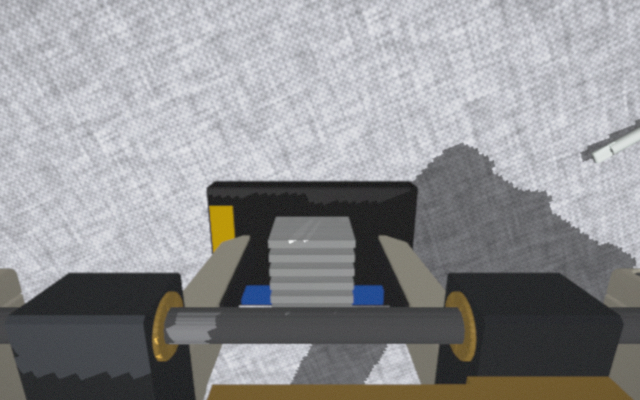

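Request:
{"op": "jog_arm", "data": {
  "commands": [1, 0, 0, 0, 0, 1, 0, 0, 0, 0, 1, 0, 0, 0, 0, 1, 0, 0, 0, 0, 1, 0, 0, 0, 0, 1, 0, 0, 0, 0, 1, 0, 0, 0, 0, 1, 0, 0, -0.02, 0, 1, 0, 0, -0.03, 0, 1, 0, 0, -0.03, 0],
  "grip_force": 25
}}

```text
t: 6.07
tool_pos: [0.439, 0.3754, 0.0991]
orientation: [3.078, -0.612, -0.004]
force: [0.3, 0.1, -2.6]
opening: 0.0373
```

Request:
{"op": "jog_arm", "data": {
  "commands": [1, 0, 0, -0.02, -7.1, 1, 0, 0, -0.02, -7.1, 1, 0, 0, -0.02, -7.1, 1, 0, 0, -0.02, -7.1, 1, 0, 0, -0.02, -7.1, 1, 0, 0, -0.02, -7.1, 1, 0, 0, -0.02, -7.1, 1, 0, 0, -0.02, -7.1, 1, 0, 0, 0, -7.1, 1, 0, 0, 0, -7.1, 1, 0, 0, 0, -7.1, 1, 0, 0, 0, -7.1, 1, 0, 0, 0, -7.1, 1, 0, 0, 0, -7.1, 1, 0, 0, 0, -7.1, 1, 0, 0, 0, -1.8]
}}

```text
t: 7.4
tool_pos: [0.4402, 0.3762, 0.2593]
orientation: [-2.293, -2.148, 0.002]
force: [0.3, 0.4, -2.0]
opening: 0.0381
```

Request:
{"op": "jog_arm", "data": {
  "commands": [1, -0.028, 0.0238, 0, 0, 1, -0.028, 0.0238, 0, 0, 1, -0.028, 0.0238, 0, 0, 1, -0.028, 0.0238, 0, 0, 1, -0.028, 0.0238, 0, 0, 1, -0.028, 0.0238, 0, 0, 1, -0.028, 0.0238, 0, 0, 1, -0.028, 0.0238, 0, 0, 1, -0.028, 0.0238, 0, 0, 1, -0.028, 0.0238, 0, 0, 1, -0.028, 0.0238, 0, 0, 1, -0.028, 0.0238, 0, 0, 1, 0, 0, 0, 0, 1, 0, 0, 0, 0]
}}

```text
t: 8.57
tool_pos: [0.701, 0.0182, 0.2579]
orientation: [-2.303, -2.134, 0.003]
force: [0.7, -0.3, -2.7]
opening: 0.0378
```

```bash
python3 - <<'E'
from w import *
st(); snap("wrist","w3")
E
```

```text
t 8.57 pos [0.701  0.0182 0.2579] h 85.63 zax [-0.003 -0.    -1.   ] F [ 0.7 -0.3 -2.7] op 0.0378 q [-0.05  0.4   1.1  -0.    1.64 -1.54]
```

View pics/w3.png

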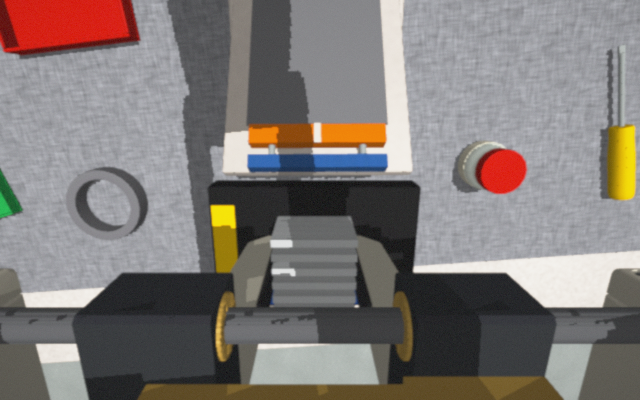

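```bash
python3 - <<'E'
import cv2
im=cv2.imread("pics/w3.png")[100:185,215:420]; im=cv2.resize(im,None,fx=4,fy=4,interpolation=cv2.INTER_CUBIC)
cv2.imwrite("pics/w3c.png",im[:, :800])
E
```

```text
(no output)
```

View pics/w3c.png

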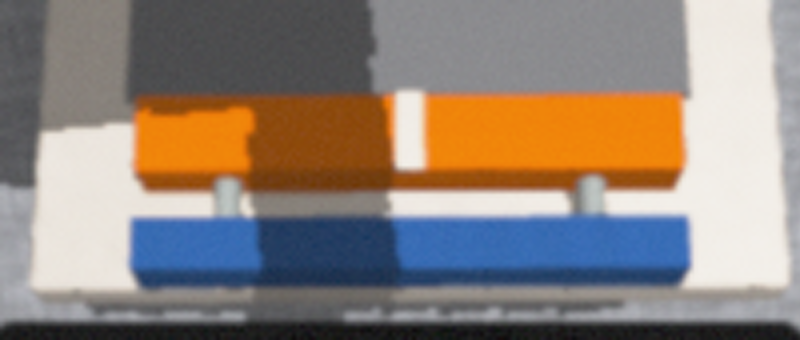

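```bash
cat > d.py <<'E'
from cam import *
import pickle
c=pickle.load(open("pics/w3.pkl","rb")); mm=1e-3
for zt in (14,15.5):
    pts=[((60,-60,zt),(249,123.75)),((60,60,zt),(385.75,123.5)),((78,-60,zt),(249.5,142)),((78,60,zt),(386,142.5)),((69,0,zt),(317.75,132.5)),((100,-85,0),(223,172)),((100,85,0),(411.25,171.75))]
    f=lambda p:np.concatenate([proj(c,deckR(p[2])@(np.array(x)*mm)+[p[0],p[1],.075])[0]-np.array(u) for x,u in pts])
    r=least_squares(f,[.6,.03,-.07],loss='soft_l1'); print(zt,r.x,r.cost,r.fun.reshape(-1,2).round(1).tolist())
E
python3 d.py
```

```text
14 [ 0.59953121  0.02965435 -0.07656577] 2.987980537701704 [[0.1, -0.3], [0.1, -0.1], [-1.3, 0.5], [0.9, -0.0], [-0.2, 0.4], [-1.2, -0.2], [1.8, 0.1]]
15.5 [ 0.59999932  0.02961978 -0.07693289] 3.76178234429453 [[-0.2, -0.6], [0.4, -0.3], [-1.6, 0.3], [1.2, -0.2], [-0.2, 0.2], [-1.2, 0.3], [1.8, 0.6]]
```

Request:
{"op": "jog_arm", "data": {
  "commands": [1, 0.0037, -0.03, 0, 0, 1, 0, -0.03, 0, 0, 1, 0, -0.03, 0.02, 0, 1, 0, -0.03, 0.03, 0, 1, 0, -0.0102, 0.03, 0, 1, 0, 0, 0.03, 0, 1, 0, 0, 0.02, 0, 1, 0, 0, 0, 0, 1, 0, 0, 0, 0],
  "grip_force": 8
}}

```text
t: 9.37
tool_pos: [0.5703, 0.0348, 0.1301]
orientation: [-2.298, -2.139, 0.002]
force: [-0.0, -0.6, -2.2]
opening: 0.038
```

```bash
python3 - <<'E'
from w import *
st()
E
```

```text
t 9.37 pos [0.5703 0.0348 0.1301] h 85.9 zax [-0.002  0.    -1.   ] F [-0.  -0.6 -2.2] op 0.038 q [-0.03  0.11  1.67  0.    1.36 -1.53]
```

Request:
{"op": "jog_arm", "data": {
  "commands": [1, 0, 0, 0.015, 0, 1, 0, 0, 0.01, 0, 1, 0, 0, 0.005, 0, 1, 0, 0, 0.004, 0, 1, 0, 0, 0.003, 0, 1, 0, 0, 0.003, 0, 1, 0, 0, 0.003, 0, 1, 0, 0, 0, 0],
  "grip_force": 6
}}

```text
t: 10.03
tool_pos: [0.5712, 0.0341, 0.0878]
orientation: [-2.3, -2.138, 0.001]
force: [-3.6, 1.1, -0.0]
opening: 0.0381
```

```bash
python3 - <<'E'
from w import *
st(); snap("side","d4"); snap("wrist","w4")
im=cv2.imread("pics/d4.png")[130:255,260:420]; cv2.imwrite("pics/d4c.png",cv2.resize(im,None,fx=4.5,fy=4.5,interpolation=cv2.INTER_CUBIC))
E
```

```text
t 10.03 pos [0.5712 0.0341 0.0878] h 85.82 zax [-0.001  0.001 -1.   ] F [-3.6  1.1 -0. ] op 0.0381 q [-0.03  0.16  1.7   0.    1.28 -1.53]
```

View pics/d4c.png

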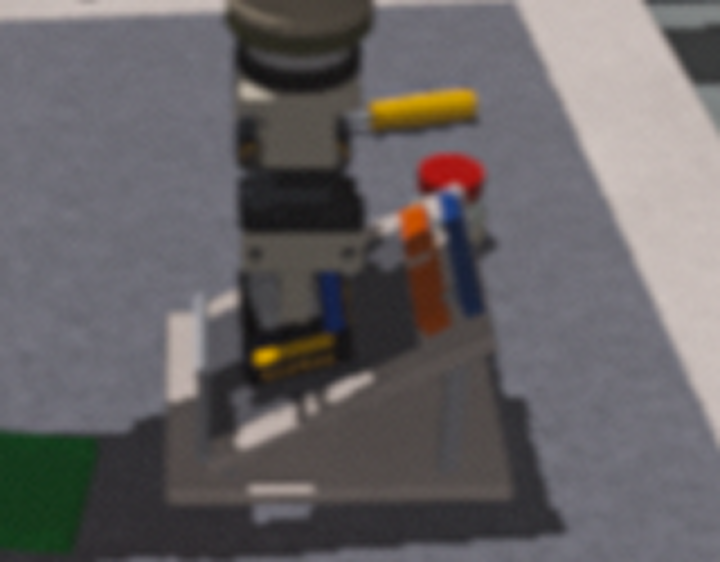

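View pics/w4.png

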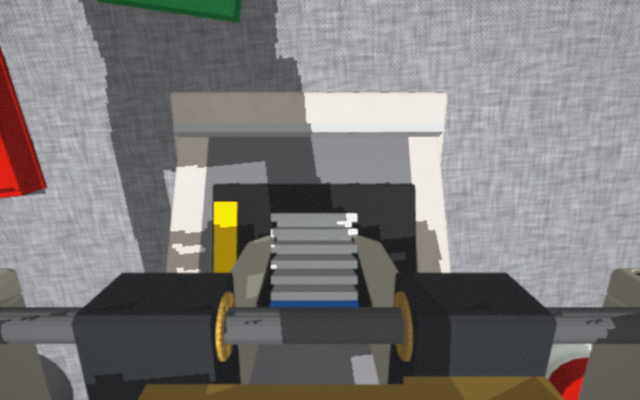

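Request:
{"op": "jog_arm", "data": {
  "commands": [1, 0, 0, 0.002, 0, 1, 0, 0, 0.002, 0, 1, 0, 0, 0.002, 0, 1, 0, 0, 0.002, 0, 1, 0, 0, 0, 0],
  "grip_force": 4
}}

```text
t: 10.55
tool_pos: [0.5716, 0.0338, 0.0818]
orientation: [-2.301, -2.139, 0.0]
force: [-12.8, 1.2, 15.4]
opening: 0.038
```

```bash
python3 - <<'E'
from w import *
st(); snap("side","d5"); snap("wrist","w5")
im=cv2.imread("pics/d5.png")[170:255,280:380]; cv2.imwrite("pics/d5c.png",cv2.resize(im,None,fx=7,fy=7,interpolation=cv2.INTER_CUBIC))
E
```

```text
t 10.55 pos [0.5716 0.0338 0.0818] h 85.82 zax [-0.  0. -1.] F [-12.8   1.2  15.4] op 0.038 q [-0.03  0.16  1.71  0.    1.27 -1.53]
```

View pics/d5c.png

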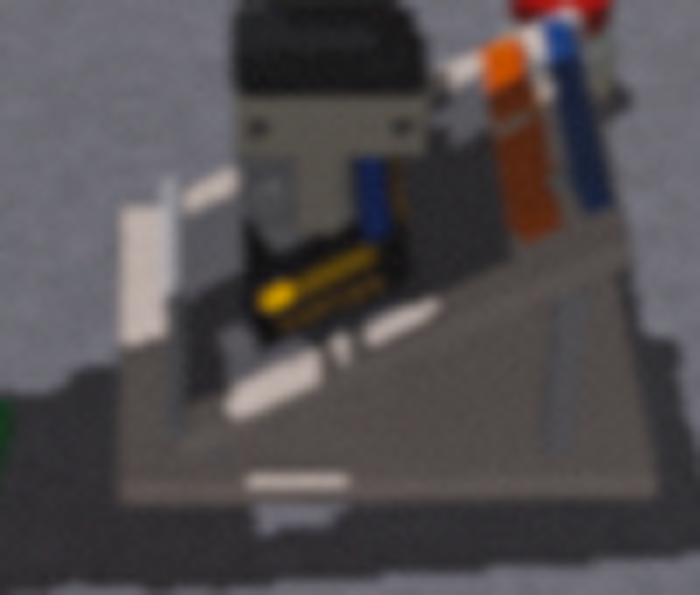

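View pics/w5.png

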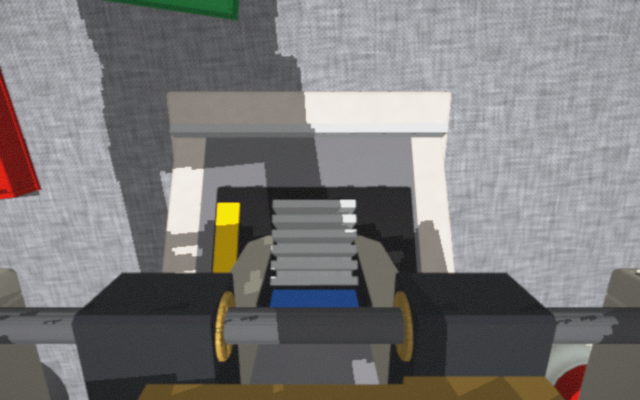

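Request:
{"op": "jog_arm", "data": {
  "commands": [1, 0, 0, 0, 0, 1, 0, 0, 0, 0, 1, 0, 0, -0.0015, 0, 1, 0, 0.0087, -0.005, 0, 1, 0, 0.0087, -0.005, 0, 1, 0, 0.0087, -0.005, 0, 1, 0, 0, 0, 0],
  "grip_force": 45
}}

```text
t: 11.23
tool_pos: [0.5994, 0.0316, 0.0979]
orientation: [2.3, 2.138, 0.002]
force: [-4.9, -0.5, 9.4]
opening: 0.0374
```

```bash
python3 - <<'E'
from w import *
st(); snap("side","d6"); snap("scene","s6")
im=cv2.imread("pics/d6.png")[170:255,280:380]; cv2.imwrite("pics/d6c.png",cv2.resize(im,None,fx=7,fy=7,interpolation=cv2.INTER_CUBIC))
im=cv2.imread("pics/s6.png")[180:280,260:380]; cv2.imwrite("pics/s6c.png",cv2.resize(im,None,fx=6,fy=6,interpolation=cv2.INTER_CUBIC))
E
```

```text
t 11.23 pos [0.5994 0.0316 0.0979] h 85.81 zax [ 0.002 -0.    -1.   ] F [-4.9 -0.5  9.4] op 0.0374 q [-0.03  0.22  1.62 -0.    1.31 -1.53]
```

View pics/d6c.png

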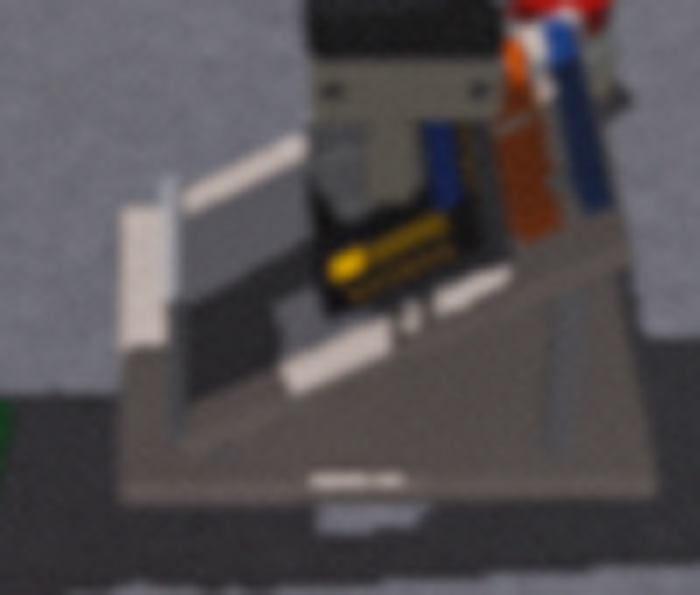

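View pics/s6c.png

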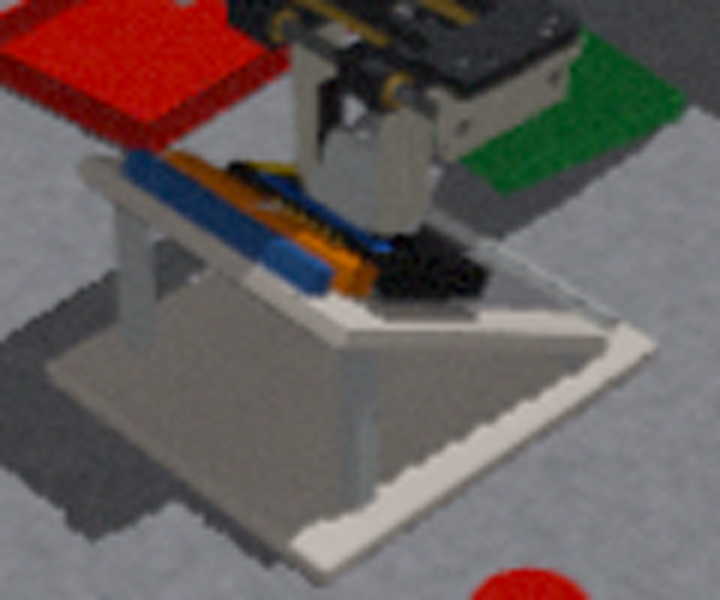

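Request:
{"op": "jog_arm", "data": {
  "commands": [1, 0, 0.0052, -0.003, 0, 1, 0, 0.0052, -0.003, 0, 1, 0, 0.0035, -0.002, 0, 1, 0, 0.0026, -0.0015, 0, 1, 0, 0, 0, 0]
}}

```text
t: 11.75
tool_pos: [0.6127, 0.0308, 0.1056]
orientation: [-2.299, -2.137, 0.004]
force: [-11.0, 0.9, 6.3]
opening: 0.0379
```

```bash
python3 - <<'E'
from w import *
st(); snap("scene","s7"); snap("side","d7")
im=cv2.imread("pics/d7.png")[170:255,280:380]; cv2.imwrite("pics/d7c.png",cv2.resize(im,None,fx=7,fy=7,interpolation=cv2.INTER_CUBIC))
im=cv2.imread("pics/s7.png")[180:280,260:380]; cv2.imwrite("pics/s7c.png",cv2.resize(im,None,fx=6,fy=6,interpolation=cv2.INTER_CUBIC))
E
```

```text
t 11.75 pos [0.6127 0.0308 0.1056] h 85.82 zax [-0.004  0.    -1.   ] F [-11.    0.9   6.3] op 0.0379 q [-0.03  0.25  1.57  0.    1.33 -1.53]
```

View pics/s7c.png

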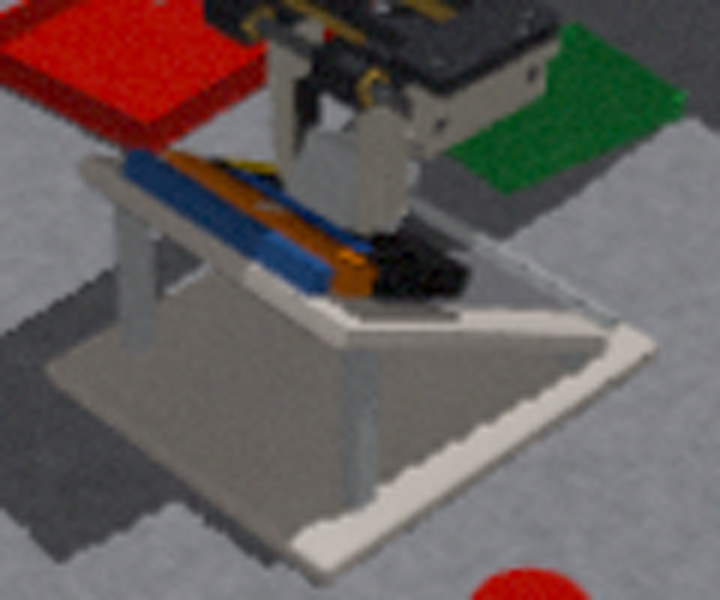

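View pics/d7c.png

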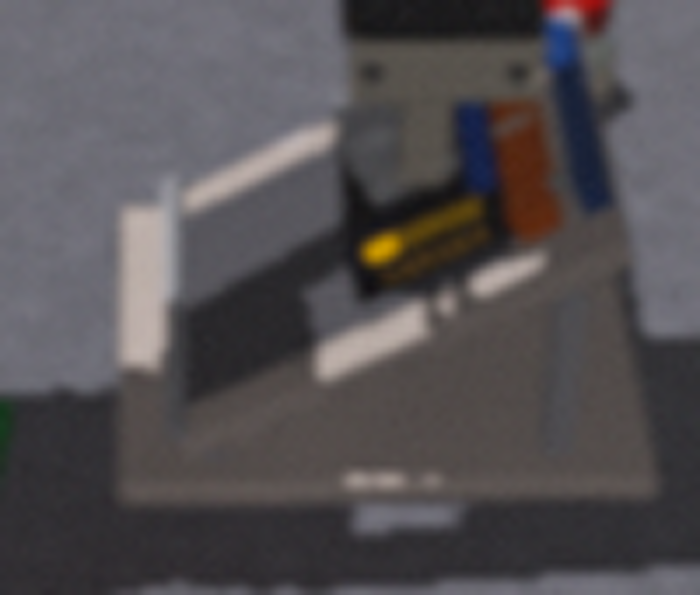

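Request:
{"op": "jog_arm", "data": {
  "commands": [1, 0, 0.0026, -0.0015, 0, 1, 0, 0.0026, -0.0015, 0, 1, 0, 0.0026, -0.0015, 0, 1, 0, 0.0026, -0.0015, 0, 1, 0, 0, 0, 0, 1, 0, 0, 0, 0]
}}

```text
t: 12.35
tool_pos: [0.6203, 0.0302, 0.1103]
orientation: [-2.296, -2.135, 0.011]
force: [-20.9, 1.3, 6.7]
opening: 0.0377
```

```bash
python3 - <<'E'
from w import *
st(); snap("scene","s8"); snap("side","d8")
im=cv2.imread("pics/d8.png")[170:255,280:380]; cv2.imwrite("pics/d8c.png",cv2.resize(im,None,fx=7,fy=7,interpolation=cv2.INTER_CUBIC))
im=cv2.imread("pics/s8.png")[180:280,260:380]; cv2.imwrite("pics/s8c.png",cv2.resize(im,None,fx=6,fy=6,interpolation=cv2.INTER_CUBIC))
E
```

```text
t 12.35 pos [0.6203 0.0302 0.1103] h 85.83 zax [-0.009  0.    -1.   ] F [-20.9   1.3   6.7] op 0.0377 q [-0.03  0.27  1.53  0.    1.35 -1.53]
```

View pics/s8c.png

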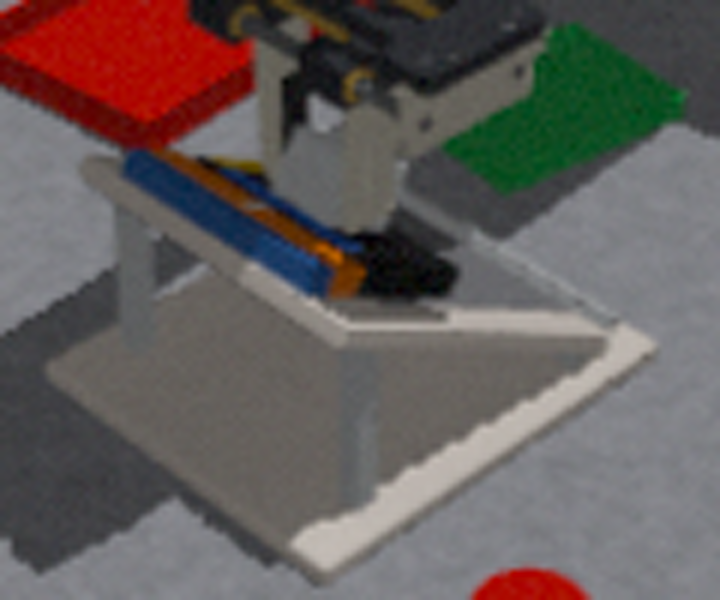

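View pics/d8c.png

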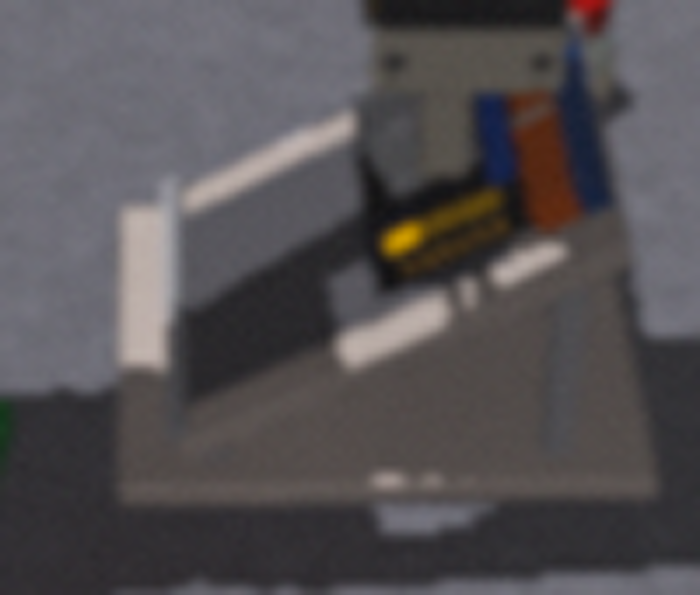

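```bash
python3 - <<'E'
import cv2
from cam import *
im=cv2.imread("pics/d8.png")[185:215,325:370]; cv2.imwrite("pics/d8z.png",cv2.resize(im,None,fx=16,fy=16,interpolation=cv2.INTER_CUBIC))
im=cv2.imread("pics/d5.png")[195:225,305:350]; cv2.imwrite("pics/d5z.png",cv2.resize(im,None,fx=16,fy=16,interpolation=cv2.INTER_CUBIC))
o=np.array([.6,.0296,.075]);R=deckR(-.0767)
for tilt in (0,3,5,8):
  for x0 in (-.0115,.034):
    # module pitched by tilt less than slope
    a=np.radians(tilt); c,s=np.cos(a),np.sin(a); Q=np.array([[c,0,s],[0,1,0],[-s,0,c]])
    P=np.array([(.024,-.0532,.016),(-.024,-.0532,.016)])@Q.T+[x0,0,0]
    q=proj(D,P@R.T+o); d=q[0]-q[1]; print(tilt,x0,q.round(1).tolist(),np.degrees(np.arctan2(-d[1],d[0])).round(1))
E
```

```text
0 -0.0115 [[336.5, 206.3], [321.5, 213.1]] 24.5
0 0.034 [[351.1, 199.7], [335.7, 206.7]] 24.5
3 -0.0115 [[337.0, 206.5], [321.5, 212.7]] 22.0
3 0.034 [[351.6, 199.8], [335.8, 206.2]] 22.0
5 -0.0115 [[337.3, 206.6], [321.6, 212.4]] 20.3
5 0.034 [[351.9, 200.0], [335.8, 205.9]] 20.4
8 -0.0115 [[337.7, 206.9], [321.7, 212.0]] 17.9
8 0.034 [[352.3, 200.2], [336.0, 205.5]] 17.9
```

View pics/d8z.png

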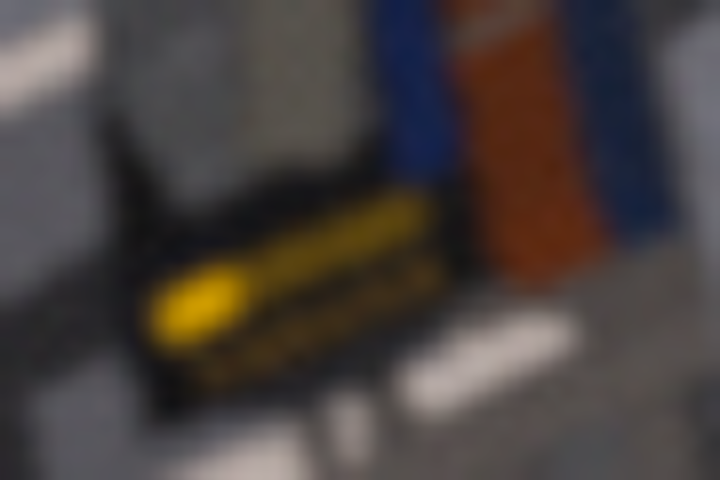

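View pics/d5z.png

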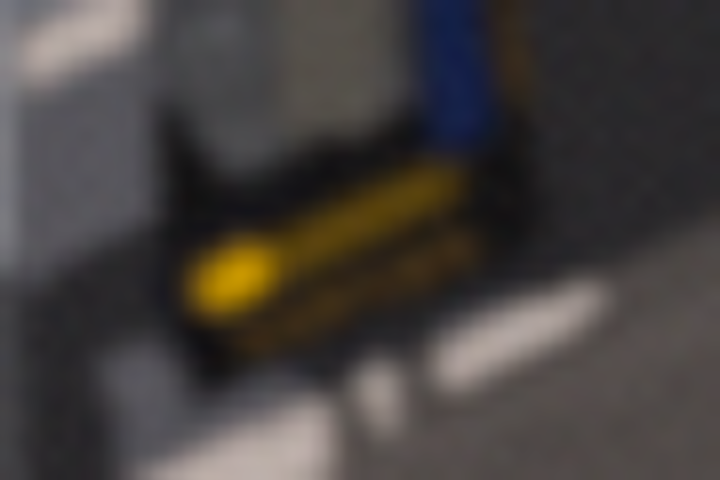

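Request:
{"op": "jog_arm", "data": {
  "commands": [1, 0, 0.0017, -0.001, 0, 1, 0, 0.0017, -0.001, 0, 1, 0, 0.0009, -0.0005, 0, 1, 0, 0, 0, 0, 1, 0, 0, 0, 0, 1, 0, 0, 0, 0, 1, 0, 0, 0, 0],
  "grip_force": 60
}}

```text
t: 13.03
tool_pos: [0.6214, 0.0302, 0.1111]
orientation: [-2.292, -2.131, 0.018]
force: [-31.2, 0.6, 7.9]
opening: 0.0379
```

```bash
python3 - <<'E'
from w import *
st(); snap("scene","s9"); snap("side","d9")
im=cv2.imread("pics/d9.png")[185:215,325:370]; cv2.imwrite("pics/d9z.png",cv2.resize(im,None,fx=16,fy=16,interpolation=cv2.INTER_CUBIC))
im=cv2.imread("pics/s9.png")[190:250,270:350]; cv2.imwrite("pics/s9c.png",cv2.resize(im,None,fx=9,fy=9,interpolation=cv2.INTER_CUBIC))
E
```

```text
t 13.03 pos [0.6214 0.0302 0.1111] h 85.84 zax [-0.017  0.001 -1.   ] F [-31.2   0.6   7.9] op 0.0379 q [-0.03  0.28  1.52  0.    1.36 -1.53]
```

View pics/s9c.png

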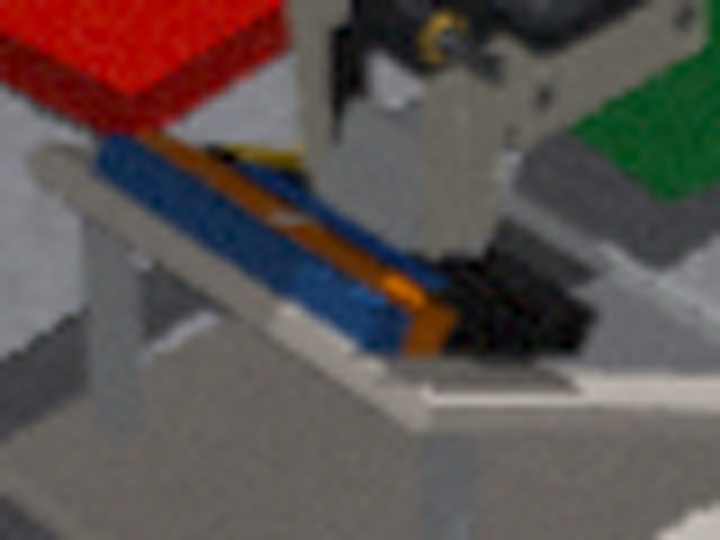

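View pics/d9z.png

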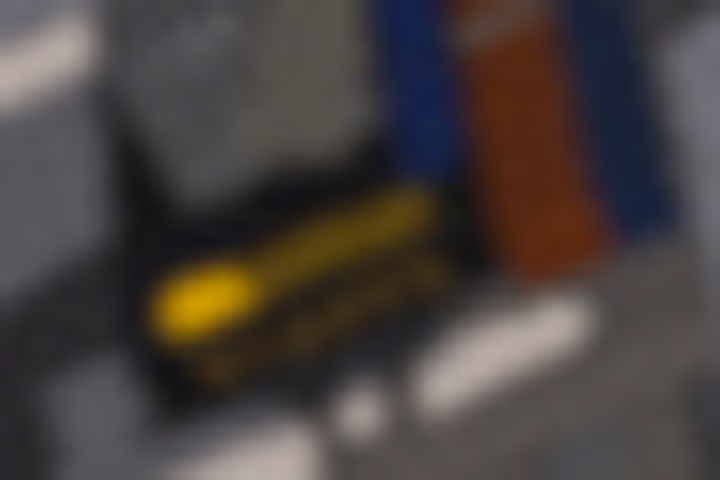

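Request:
{"op": "jog_arm", "data": {
  "commands": [1, 0, -0.0009, 0.0015, 0, 1, 0, 0, 0, 0, 1, 0, 0, 0, 0, 1, 0, 0, 0, 0, 1, 0, 0, 0, 0, 1, 0, 0, 0, 0, 1, 0, -0.013, 0.006, 0, 1, 0, -0.013, 0.0065, 0, 1, 0, 0, -0.02, 0, 1, 0, 0, -0.03, 0, 1, 0, 0, -0.03, 0, 1, 0, 0, 0, 0]
}}

```text
t: 14.13
tool_pos: [0.606, 0.0313, 0.1878]
orientation: [2.295, 2.133, 0.013]
force: [1.7, 0.3, 0.4]
opening: 0.0374
```

Request:
{"op": "jog_arm", "data": {
  "commands": [1, 0.0141, -0.0255, 0, 0, 1, 0.0141, -0.0255, 0, 0, 1, 0.0141, -0.0255, 0, 0, 1, 0.0141, -0.0255, 0, 0, 1, 0.0141, -0.0255, 0, 0, 1, 0.0141, -0.0255, 0, 0, 1, 0.0141, -0.0255, 0, 0, 1, 0.0141, -0.0255, 0, 0, 1, 0, 0, 0.03, 0, 1, 0, 0, 0.03, 0, 1, 0, 0, 0.03, 0, 1, 0, 0, 0.02, 0, 1, 0, 0, 0, 0],
  "grip_force": 30
}}

```text
t: 15.22
tool_pos: [0.4032, 0.1579, 0.0651]
orientation: [-2.298, -2.137, 0.01]
force: [-0.8, -0.5, -2.8]
opening: 0.0374
```

```bash
python3 - <<'E'
from w import *
st(); snap("side","d10");snap("scene","s10"); 
im=cv2.imread("pics/d10.png")[100:260,180:400]; cv2.imwrite("pics/d10c.png",cv2.resize(im,None,fx=3.5,fy=3.5,interpolation=cv2.INTER_CUBIC))
im=cv2.imread("pics/s10.png")[180:280,260:460]; cv2.imwrite("pics/s10c.png",cv2.resize(im,None,fx=4,fy=4,interpolation=cv2.INTER_CUBIC))
E
```

```text
t 15.22 pos [0.4032 0.1579 0.0651] h 85.82 zax [-0.007 -0.002 -1.   ] F [-0.8 -0.5 -2.8] op 0.0374 q [ 0.25 -0.19  2.09 -0.    1.25 -1.24]
```

View pics/d10c.png

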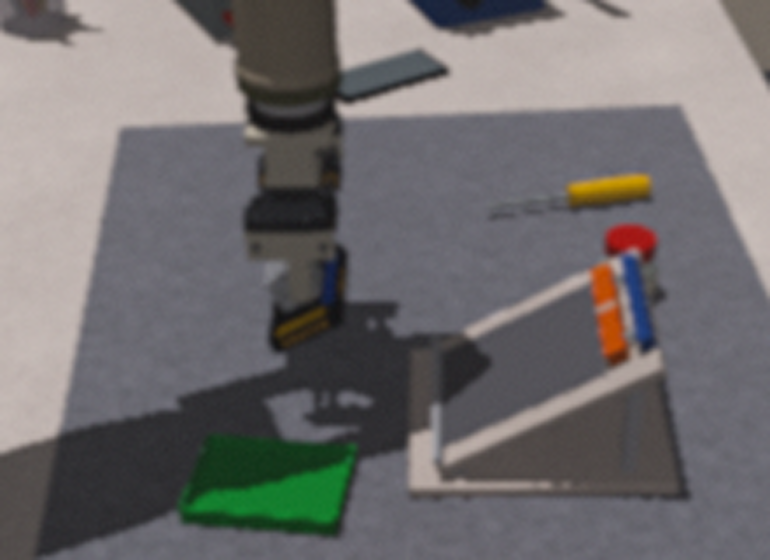

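View pics/s10c.png

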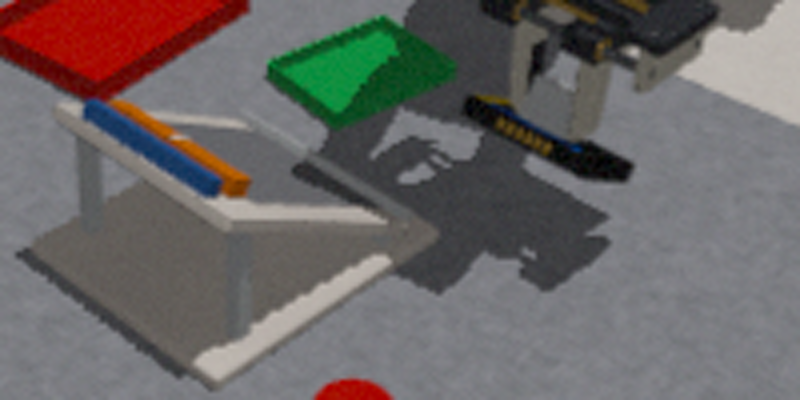

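Request:
{"op": "jog_arm", "data": {
  "commands": [1, 0, 0, 0.02, 0, 1, 0, 0, 0.01, 0, 1, 0, 0, 0.005, 0, 1, 0, 0, 0.003, 0, 1, 0, 0, 0.003, 0, 1, 0, 0, 0.003, 0, 1, 0, 0, 0.002, 0, 1, 0, 0, 0, 0],
  "grip_force": 5
}}

```text
t: 15.98
tool_pos: [0.4091, 0.1593, 0.026]
orientation: [2.3, 2.137, 0.006]
force: [2.9, 1.3, 4.1]
opening: 0.038
```

```bash
python3 - <<'E'
from w import *
st(); snap("side","d11"); snap("wrist","w11")
im=cv2.imread("pics/d11.png")[130:230,230:330]; cv2.imwrite("pics/d11c.png",cv2.resize(im,None,fx=6,fy=6,interpolation=cv2.INTER_CUBIC))
E
```

```text
t 15.98 pos [0.4091 0.1593 0.026 ] h 85.81 zax [ 0.004  0.001 -1.   ] F [2.9 1.3 4.1] op 0.038 q [ 0.25 -0.13  2.11 -0.    1.15 -1.24]
```

View pics/d11c.png

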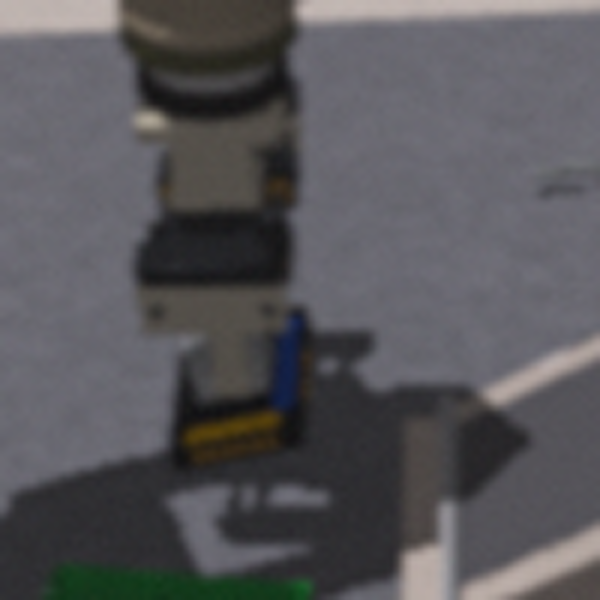

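Request:
{"op": "jog_arm", "data": {
  "commands": [1, 0, 0, 0.003, 0, 1, 0, 0, 0.002, 0, 1, 0, 0, 0, 0, 1, 0, 0, 0, 0],
  "grip_force": 4
}}

```text
t: 16.42
tool_pos: [0.4056, 0.1587, 0.0182]
orientation: [-2.3, -2.138, 0.003]
force: [-0.1, -0.4, -0.7]
opening: 0.0381
```

```bash
python3 - <<'E'
from w import *
st(); snap("side","d12"); snap("wrist","w12")
im=cv2.imread("pics/d12.png")[130:230,230:330]; cv2.imwrite("pics/d12c.png",cv2.resize(im,None,fx=6,fy=6,interpolation=cv2.INTER_CUBIC))
E
```

```text
t 16.42 pos [0.4056 0.1587 0.0182] h 85.82 zax [-0.003 -0.    -1.   ] F [-0.1 -0.4 -0.7] op 0.0381 q [ 0.25 -0.12  2.12  0.    1.14 -1.24]
```

View pics/d12c.png

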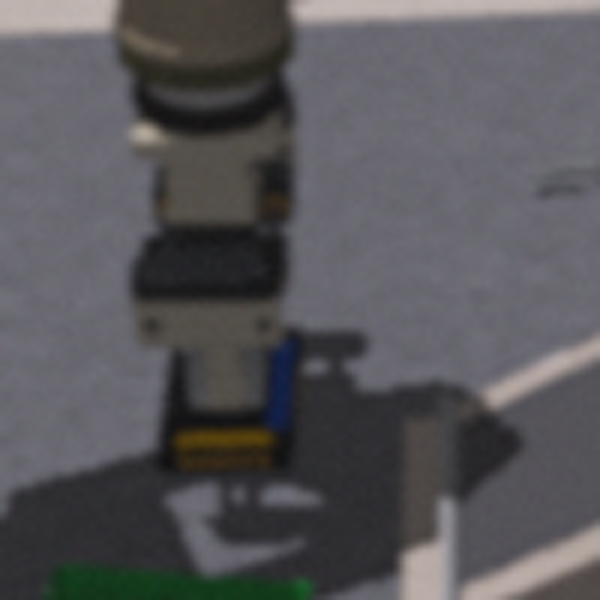

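View pics/w12.png

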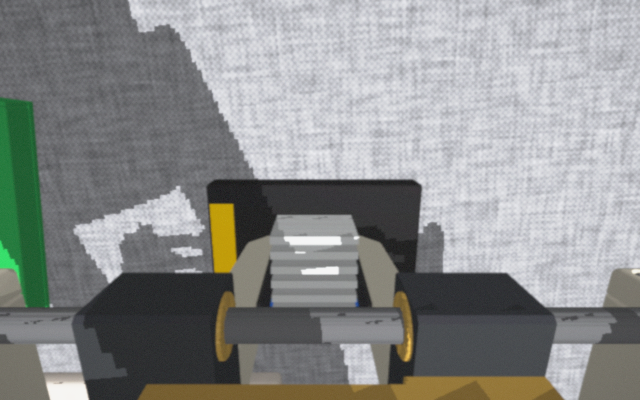

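Request:
{"op": "jog_arm", "data": {
  "commands": [-1, 0, 0, 0, 0, -1, 0, 0, 0, 0, -1, 0, 0, 0, 0, -1, 0, 0, -0.001, 0, -1, 0, 0, -0.002, 0, -1, 0, 0, 0, 6.9, -1, 0, 0, 0, 6.9, -1, 0, 0, 0, 6.9, -1, 0, 0, 0, 6.9, -1, 0, 0, 0, 6.9, -1, 0, 0, 0, 6.9, -1, 0, 0, 0, 6.9, -1, 0, 0, 0, 6.9, -1, 0, 0, 0, 6.9, -1, 0, 0, 0, 6.9, -1, 0, 0, 0, 6.9, -1, 0, 0, 0, 6.9, -1, 0, 0, 0, 7.1]
}}

```text
t: 18.02
tool_pos: [0.4069, 0.1589, 0.0224]
orientation: [-3.139, 0.121, -0.0]
force: [-0.1, -0.8, -0.1]
opening: 0.0933
```

Request:
{"op": "jog_arm", "data": {
  "commands": [-1, 0, 0, 0, 0, -1, 0, 0, 0, 0]
}}

```text
t: 18.18
tool_pos: [0.4069, 0.1589, 0.0224]
orientation: [-3.14, 0.106, -0.0]
force: [-0.8, 0.1, -0.1]
opening: 0.0929
```

```bash
python3 - <<'E'
from w import *
st(); snap("wrist","w13")
E
```

```text
t 18.18 pos [0.4069 0.1589 0.0224] h -3.86 zax [ 0.  0. -1.] F [-0.8  0.1 -0.1] op 0.0929 q [ 0.25 -0.12  2.12 -0.    1.14  0.32]
```

View pics/w13.png

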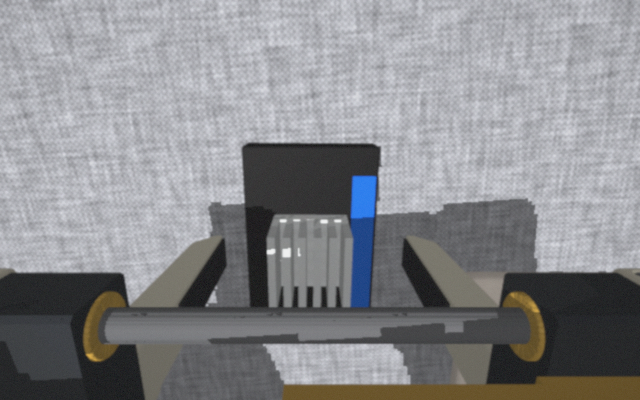

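Request:
{"op": "jog_arm", "data": {
  "commands": [1, 0, 0, 0.0025, 0, 1, 0, 0, 0, 0, 1, 0, 0, 0, 0, 1, 0, 0, 0, 0, 1, 0, 0, 0, 0, 1, 0, 0, 0, 0, 1, 0, 0, 0, 0, 1, 0, 0, 0, 0, 1, 0, 0, 0, 0, 1, 0, 0, 0, 0, 1, 0, 0, 0, 0, 1, 0, 0, 0, 0, 1, 0, 0, -0.02, 0, 1, 0, 0, -0.03, 0, 1, 0, 0, -0.03, 0, 1, 0, 0, 0, 0],
  "grip_force": 25
}}

```text
t: 19.57
tool_pos: [0.4105, 0.1598, 0.1055]
orientation: [-3.137, 0.112, -0.013]
force: [1.3, 0.9, -1.2]
opening: 0.0377
```

Request:
{"op": "jog_arm", "data": {
  "commands": [1, 0, 0, -0.02, -6.9, 1, 0, 0, -0.02, -6.9, 1, 0, 0, -0.02, -6.9, 1, 0, 0, -0.02, -6.9, 1, 0, 0, 0, -6.9, 1, 0, 0, 0, -6.9, 1, 0, 0, 0, -6.9, 1, 0, 0, 0, -6.9, 1, 0, 0, 0, -6.9, 1, 0, 0, 0, -6.9, 1, 0, 0, 0, -6.9, 1, 0, 0, 0, -6.9, 1, 0, 0, 0, -6.9, 1, 0, 0, 0, 0]
}}

```text
t: 20.73
tool_pos: [0.4066, 0.1587, 0.1787]
orientation: [-2.298, -2.141, 0.001]
force: [0.5, 0.8, -2.8]
opening: 0.038
```

```bash
python3 - <<'E'
from w import *
st(); snap("wrist","w14")
E
```

```text
t 20.73 pos [0.4066 0.1587 0.1787] h 85.95 zax [-0.001 -0.    -1.   ] F [ 0.5  0.8 -2.8] op 0.038 q [ 0.25 -0.31  1.97 -0.    1.48 -1.25]
```

View pics/w14.png

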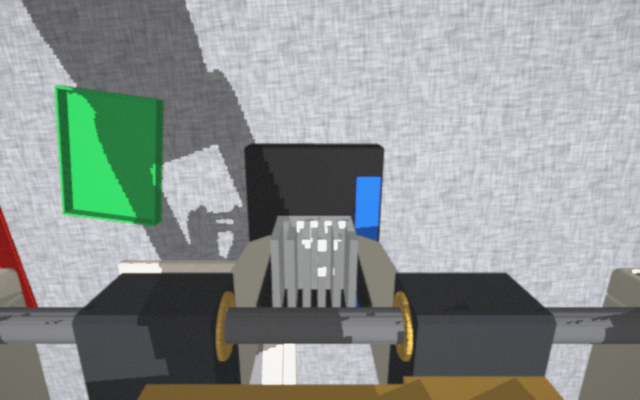

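Request:
{"op": "jog_arm", "data": {
  "commands": [1, -0.0163, 0.0234, 0, 0, 1, -0.0163, 0.0234, 0, 0, 1, -0.0163, 0.0234, 0, 0, 1, -0.0163, 0.0234, 0, 0, 1, -0.0163, 0.0234, 0, 0, 1, -0.0163, 0.0234, 0, 0, 1, -0.0163, 0.0234, 0, 0.3, 1, 0, 0, 0.025, 0, 1, 0, 0, 0.024, 0, 1, 0, 0, 0, 0, 1, 0, 0, 0, 0, 1, 0, 0, 0, 0],
  "grip_force": 20
}}

```text
t: 21.78
tool_pos: [0.5616, 0.0328, 0.1315]
orientation: [2.312, 2.127, 0.0]
force: [-0.6, 0.3, -1.3]
opening: 0.0378
```

```bash
python3 - <<'E'
from w import *
st()
E
```

```text
t 21.78 pos [0.5616 0.0328 0.1315] h 85.23 zax [ 0.  0. -1.] F [-0.6  0.3 -1.3] op 0.0378 q [-0.03  0.09  1.7   0.    1.36 -1.52]
```

Request:
{"op": "jog_arm", "data": {
  "commands": [1, 0, 0, 0.02, 0, 1, 0, 0, 0.007, 0, 1, 0, 0, 0.004, 0, 1, 0, 0, 0.004, 0, 1, 0, 0, 0.004, 0, 1, 0, 0, 0.004, 0, 1, 0, 0, 0.003, 0, 1, 0, 0, 0.003, 0, 1, 0, 0, 0, 0, 1, 0, 0, 0, 0],
  "grip_force": 5
}}

```text
t: 22.62
tool_pos: [0.5618, 0.0325, 0.0817]
orientation: [2.31, 2.128, 0.001]
force: [0.7, 0.3, -2.5]
opening: 0.0384
```

```bash
python3 - <<'E'
from w import *
st(); snap("side","d15"); snap("wrist","w15")
im=cv2.imread("pics/d15.png")[170:255,280:380]; cv2.imwrite("pics/d15c.png",cv2.resize(im,None,fx=7,fy=7,interpolation=cv2.INTER_CUBIC))
E
```

```text
t 22.62 pos [0.5618 0.0325 0.0817] h 85.31 zax [ 0.001 -0.    -1.   ] F [ 0.7  0.3 -2.5] op 0.0384 q [-0.03  0.14  1.74 -0.    1.27 -1.52]
```

View pics/d15c.png

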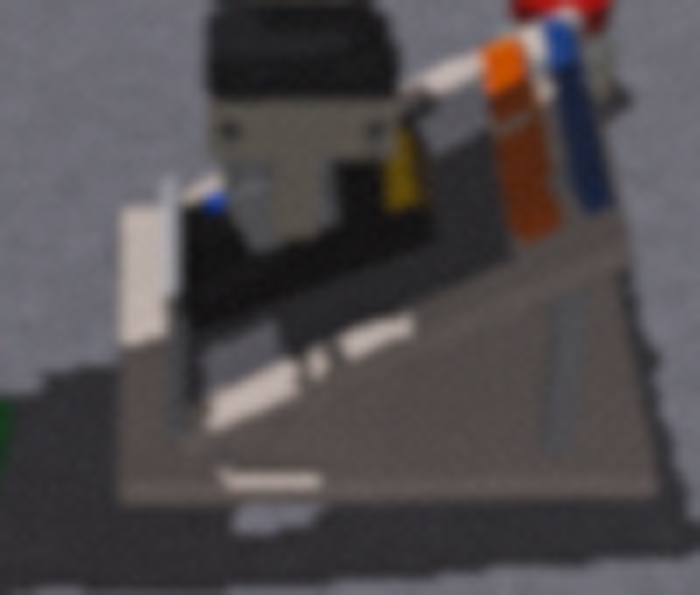

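View pics/w15.png

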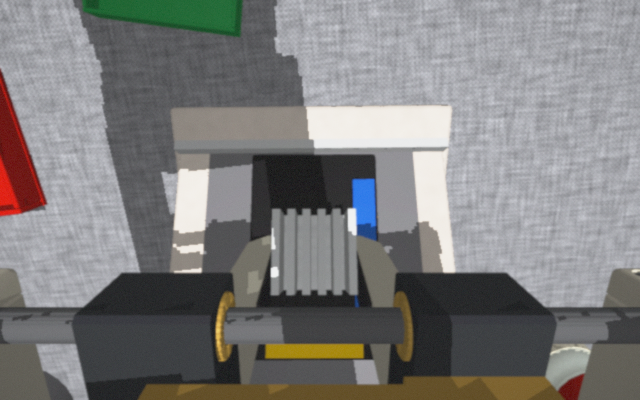

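Request:
{"op": "jog_arm", "data": {
  "commands": [1, 0, 0, 0.002, 0, 1, 0, 0, 0.002, 0, 1, 0, 0, 0.002, 0, 1, 0, 0, 0, 0, 1, 0, 0, 0, 0],
  "grip_force": 4
}}

```text
t: 23.13
tool_pos: [0.5621, 0.0326, 0.0768]
orientation: [2.31, 2.128, 0.002]
force: [-2.0, -0.4, 6.5]
opening: 0.0381
```

```bash
python3 - <<'E'
from w import *
st(); snap("side","d16"); snap("wrist","w16")
im=cv2.imread("pics/d16.png")[170:255,280:380]; cv2.imwrite("pics/d16c.png",cv2.resize(im,None,fx=7,fy=7,interpolation=cv2.INTER_CUBIC))
E
```

```text
t 23.13 pos [0.5621 0.0326 0.0768] h 85.32 zax [ 0.001 -0.    -1.   ] F [-2.  -0.4  6.5] op 0.0381 q [-0.03  0.14  1.74 -0.    1.26 -1.52]
```

View pics/d16c.png

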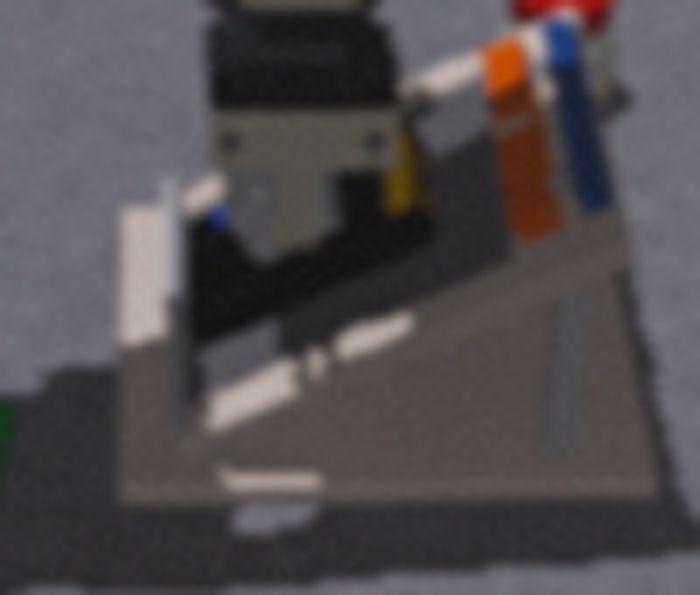

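Request:
{"op": "jog_arm", "data": {
  "commands": [1, 0, 0, 0.0015, 0, 1, 0, 0, 0, 0, 1, 0, 0, 0, 0],
  "grip_force": 4
}}

```text
t: 23.48
tool_pos: [0.5623, 0.0325, 0.0766]
orientation: [2.309, 2.128, 0.002]
force: [-8.3, -1.2, 15.1]
opening: 0.038
```

Request:
{"op": "jog_arm", "data": {
  "commands": [1, 0, 0, 0, 0, 1, 0, 0, 0, 0, 1, 0, 0, 0, 0, 1, 0, 0.0052, -0.0035, 0, 1, 0, 0.0052, -0.003, 0, 1, 0, 0.0052, -0.003, 0, 1, 0, 0.0052, -0.003, 0, 1, 0, 0, 0, 0],
  "grip_force": 60
}}

```text
t: 24.15
tool_pos: [0.5788, 0.0313, 0.0864]
orientation: [-2.306, -2.125, 0.009]
force: [-21.7, 0.7, 12.6]
opening: 0.0373
```

```bash
python3 - <<'E'
from w import *
st(); snap("side","d17"); snap("scene","s17")
im=cv2.imread("pics/d17.png")[170:255,280:380]; cv2.imwrite("pics/d17c.png",cv2.resize(im,None,fx=7,fy=7,interpolation=cv2.INTER_CUBIC))
im=cv2.imread("pics/s17.png")[190:250,270:370]; cv2.imwrite("pics/s17c.png",cv2.resize(im,None,fx=7,fy=7,interpolation=cv2.INTER_CUBIC))
E
```

```text
t 24.15 pos [0.5788 0.0313 0.0864] h 85.34 zax [-0.008  0.    -1.   ] F [-21.7   0.7  12.6] op 0.0373 q [-0.03  0.18  1.68  0.    1.29 -1.52]
```

View pics/d17c.png

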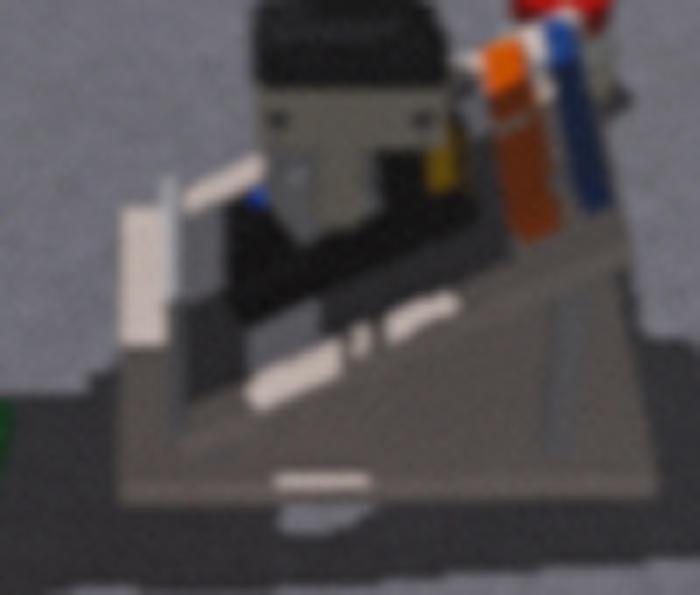

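View pics/s17c.png

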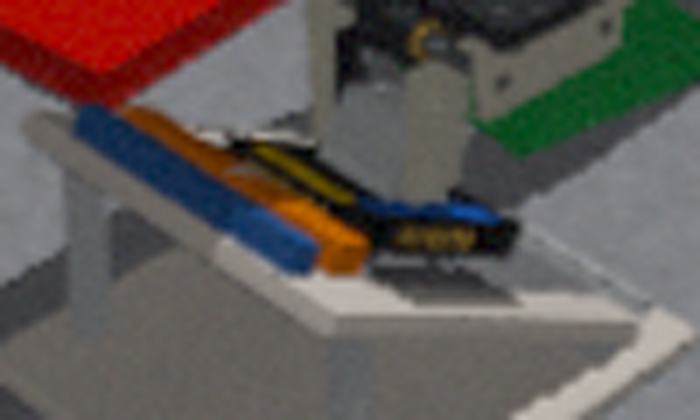

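Request:
{"op": "jog_arm", "data": {
  "commands": [1, 0, -0.0008, -0.0014, 0, 1, 0, 0.0043, -0.0025, 0, 1, 0, 0.0043, -0.0025, 0, 1, 0, 0.0035, -0.002, 0, 1, 0, 0.0026, -0.0015, 0, 1, 0, 0, 0, 0]
}}

```text
t: 24.75
tool_pos: [0.596, 0.0297, 0.0964]
orientation: [-2.31, -2.128, 0.001]
force: [-4.2, -0.6, -2.3]
opening: 0.0382
```

```bash
python3 - <<'E'
from w import *
st(); snap("side","d18"); snap("scene","s18")
im=cv2.imread("pics/d18.png")[170:255,280:380]; cv2.imwrite("pics/d18c.png",cv2.resize(im,None,fx=7,fy=7,interpolation=cv2.INTER_CUBIC))
im=cv2.imread("pics/s18.png")[190:250,270:370]; cv2.imwrite("pics/s18c.png",cv2.resize(im,None,fx=7,fy=7,interpolation=cv2.INTER_CUBIC))
E
```

```text
t 24.75 pos [0.596  0.0297 0.0964] h 85.32 zax [-0.001  0.    -1.   ] F [-4.2 -0.6 -2.3] op 0.0382 q [-0.04  0.21  1.63 -0.    1.31 -1.53]
```

View pics/d18c.png

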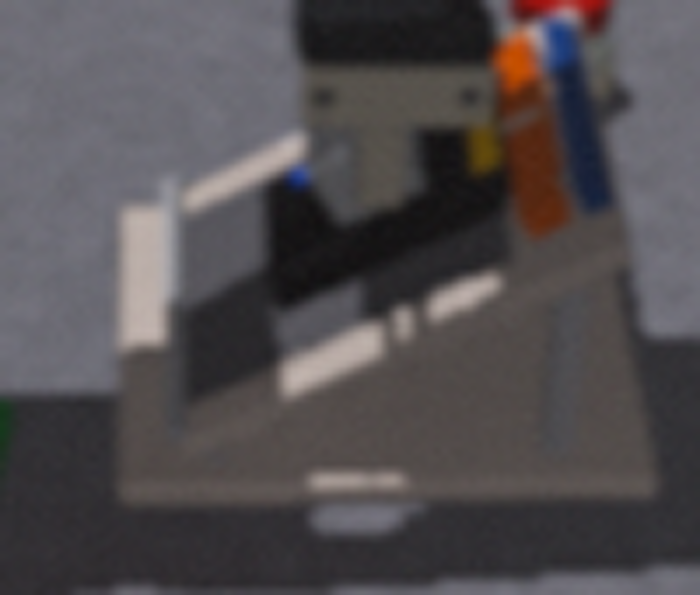

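View pics/s18c.png

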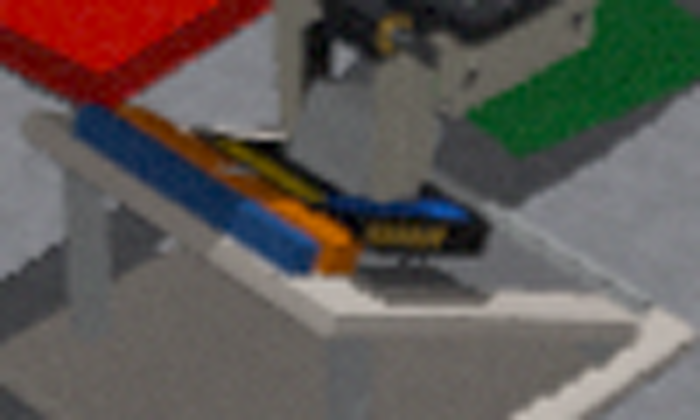

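Request:
{"op": "jog_arm", "data": {
  "commands": [1, 0, 0.0008, 0.0012, 0, 1, 0, 0.0026, -0.0015, 0, 1, 0, 0.0026, -0.0014, 0, 1, 0, 0.0026, -0.0013, 0, 1, 0, 0.0017, -0.0009, 0, 1, 0, 0, 0, 0, 1, 0, 0, 0, 0]
}}

```text
t: 25.43
tool_pos: [0.6002, 0.0293, 0.099]
orientation: [-2.303, -2.123, 0.015]
force: [-32.3, -0.5, 14.2]
opening: 0.0373
```

```bash
python3 - <<'E'
from w import *
st(); snap("side","d19"); snap("scene","s19")
im=cv2.imread("pics/d19.png")[170:255,280:380]; cv2.imwrite("pics/d19c.png",cv2.resize(im,None,fx=7,fy=7,interpolation=cv2.INTER_CUBIC))
im=cv2.imread("pics/s19.png")[190:250,270:370]; cv2.imwrite("pics/s19c.png",cv2.resize(im,None,fx=7,fy=7,interpolation=cv2.INTER_CUBIC))
E
```

```text
t 25.43 pos [0.6002 0.0293 0.099 ] h 85.35 zax [-0.013  0.    -1.   ] F [-32.3  -0.5  14.2] op 0.0373 q [-0.04  0.23  1.6  -0.    1.33 -1.53]
```

View pics/d19c.png

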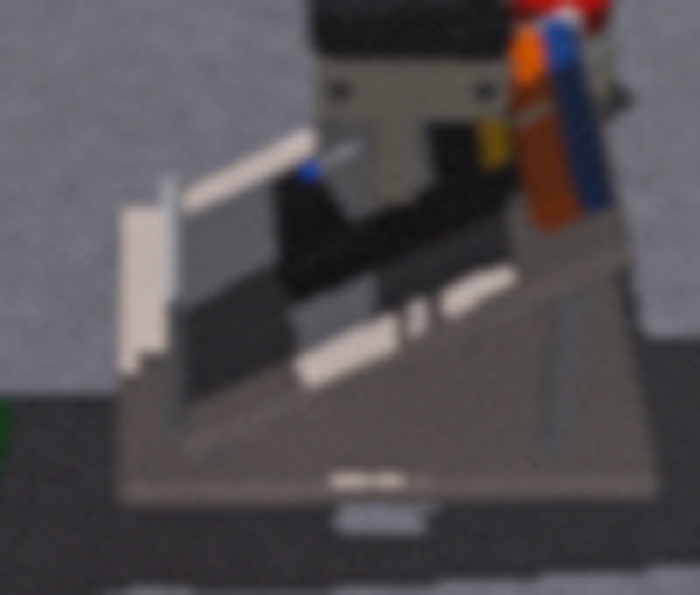

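View pics/s19c.png

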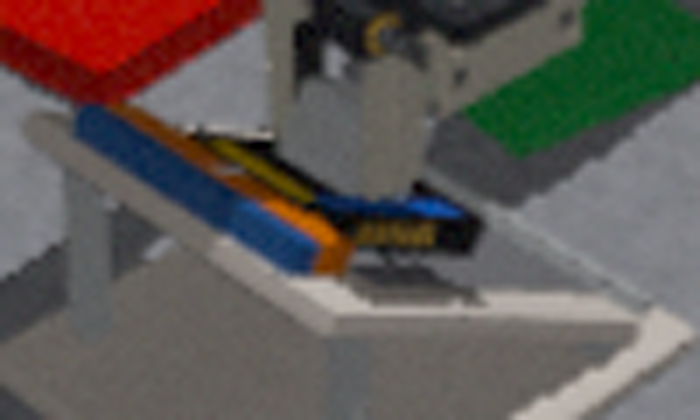

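Request:
{"op": "jog_arm", "data": {
  "commands": [1, 0, 0.0004, -0.0017, 0, 1, 0, 0.0015, -0.001, 0, 1, 0, 0.0009, -0.0005, 0, 1, 0, 0, 0, 0, 1, 0, 0, 0, 0, 1, 0, 0, 0, 0, 1, 0, 0, 0, 0, 1, 0, 0, 0, 0]
}}

```text
t: 26.2
tool_pos: [0.6013, 0.0292, 0.1001]
orientation: [-2.301, -2.122, 0.019]
force: [-32.8, 0.8, 5.0]
opening: 0.0376
```

```bash
python3 - <<'E'
from w import *
st(); snap("side","d20"); snap("scene","s20")
im=cv2.imread("pics/d20.png")[170:255,280:380]; cv2.imwrite("pics/d20c.png",cv2.resize(im,None,fx=7,fy=7,interpolation=cv2.INTER_CUBIC))
im=cv2.imread("pics/s20.png")[190:250,270:370]; cv2.imwrite("pics/s20c.png",cv2.resize(im,None,fx=7,fy=7,interpolation=cv2.INTER_CUBIC))
E
```

```text
t 26.2 pos [0.6013 0.0292 0.1001] h 85.37 zax [-0.017  0.    -1.   ] F [-32.8   0.8   5. ] op 0.0376 q [-0.04  0.24  1.59 -0.    1.33 -1.53]
```

View pics/d20c.png

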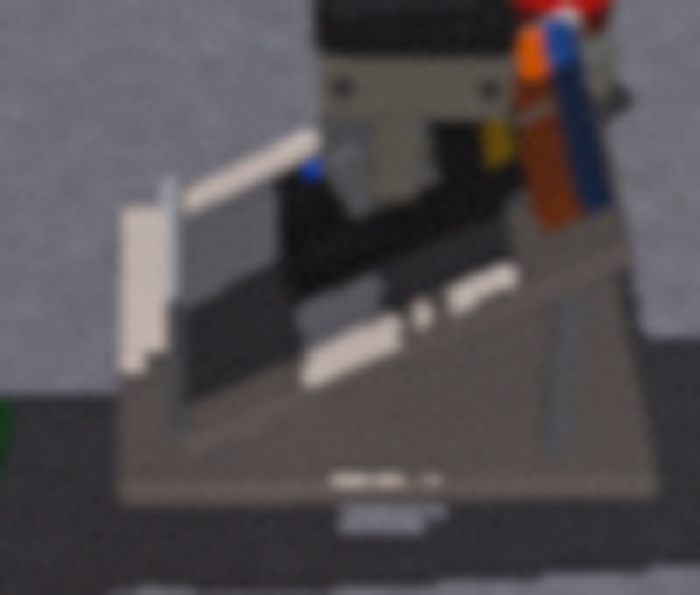

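View pics/s20c.png

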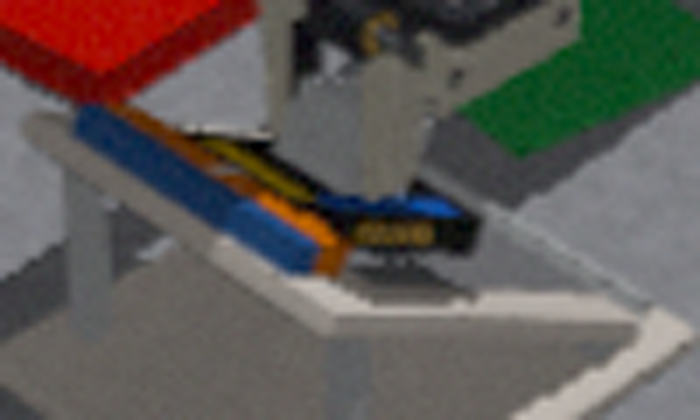

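```bash
python3 - <<'E'
import cv2
from cam import *
o=np.array([.6,.0296,.075]);R=deckR(-.0767)
for nm,c,(x,y,w,h) in (("s20",S,(270,190,100,60)),("d20",D,(290,180,90,60))):
    im=cv2.resize(cv2.imread(f"pics/{nm}.png")[y:y+h,x:x+w],None,fx=8,fy=8,interpolation=cv2.INTER_CUBIC)
    for z,col in ((0,(0,255,0)),(.016,(255,0,255))):
        P=np.array([(.07,-.035,z),(.07,.035,z),(-.04,.035,z),(-.04,-.035,z)])
        q=((proj(c,P@R.T+o)+.5-[x,y])*8).astype(int); cv2.polylines(im,[q.reshape(-1,1,2)],True,col,1)
    cv2.imwrite(f"pics/{nm}ov.png",im)
E
```

```text
(no output)
```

View pics/s20ov.png

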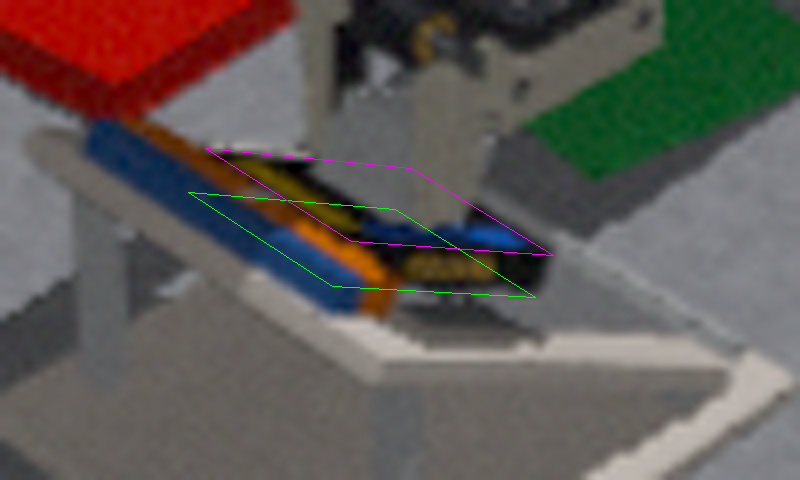

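View pics/d20ov.png

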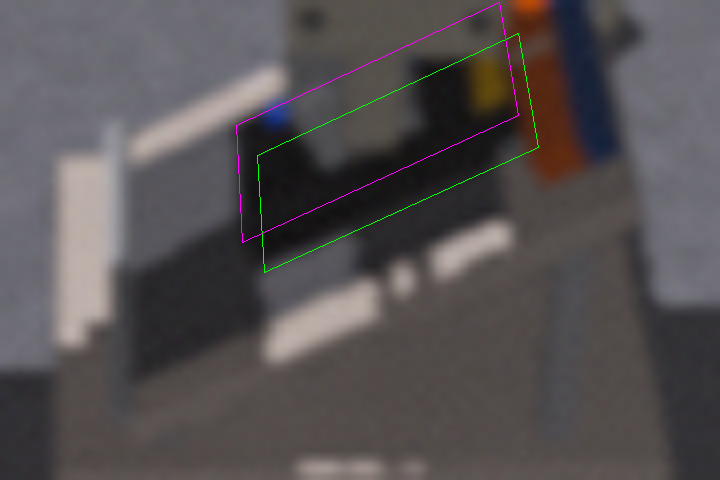

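```bash
python3 - <<'E'
import cv2
from cam import *
o=np.array([.6,.0296,.075]);R=deckR(-.0767)
im=cv2.imread("pics/s20.png")[205:235,300:345]; cv2.imwrite("pics/s20z.png",cv2.resize(im,None,fx=17,fy=17,interpolation=cv2.INTER_CUBIC))
im=cv2.imread("pics/d20.png")[185:225,310:370]; cv2.imwrite("pics/d20z.png",cv2.resize(im,None,fx=13,fy=13,interpolation=cv2.INTER_CUBIC))
for t in (0,2,4,6,8):
    a=np.radians(t); c,s=np.cos(a),np.sin(a); Q=np.array([[c,0,s],[0,1,0],[-s,0,c]])
    out=[]
    for cam,y in ((S,.035),(D,-.035)):
        for z in (0,.016):
            P=(np.array([(0,y,z),(-.11,y,z)]))@Q.T+[.07,0,0]
            q=proj(cam,P@R.T+o); d=q[0]-q[1]; out.append((q.round(1).tolist(),np.degrees(np.arctan2(-d[1],d[0])).round(1)))
    print(t,*out,sep="\n  ")
E
```

```text
0
  ([[311.1, 225.4], [336.5, 226.7]], np.float64(177.0))
  ([[313.4, 219.7], [338.7, 221.5]], np.float64(176.0))
  ([[356.8, 197.9], [322.5, 213.5]], np.float64(24.4))
  ([[354.3, 194.0], [319.8, 209.8]], np.float64(24.6))
2
  ([[311.1, 225.4], [337.0, 225.4]], np.float64(179.8))
  ([[313.2, 219.7], [339.1, 220.2]], np.float64(178.9))
  ([[356.8, 197.9], [321.9, 212.6]], np.float64(22.8))
  ([[354.5, 193.9], [319.4, 208.8]], np.float64(23.0))
4
  ([[311.1, 225.4], [337.5, 224.2]], np.float64(-177.4))
  ([[313.1, 219.7], [339.4, 218.9]], np.float64(-178.3))
  ([[356.8, 197.9], [321.3, 211.7]], np.float64(21.2))
  ([[354.7, 193.8], [319.0, 207.8]], np.float64(21.3))
6
  ([[311.1, 225.4], [337.9, 222.9]], np.float64(-174.8))
  ([[313.0, 219.7], [339.7, 217.7]], np.float64(-175.7))
  ([[356.8, 197.9], [320.8, 210.7]], np.float64(19.6))
  ([[354.9, 193.7], [318.6, 206.7]], np.float64(19.7))
8
  ([[311.1, 225.4], [338.3, 221.7]], np.float64(-172.3))
  ([[312.8, 219.7], [340.0, 216.4]], np.float64(-173.1))
  ([[356.8, 197.9], [320.3, 209.8]], np.float64(18.0))
  ([[355.1, 193.7], [318.3, 205.7]], np.float64(18.1))
```

View pics/s20z.png

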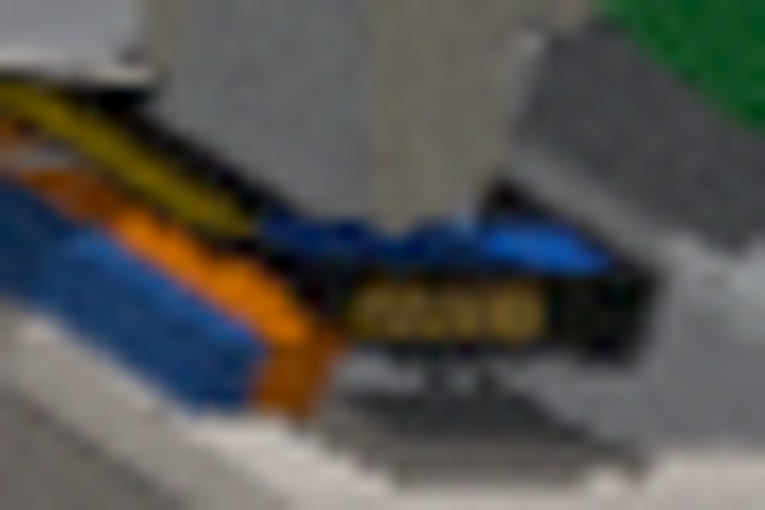

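View pics/d20z.png

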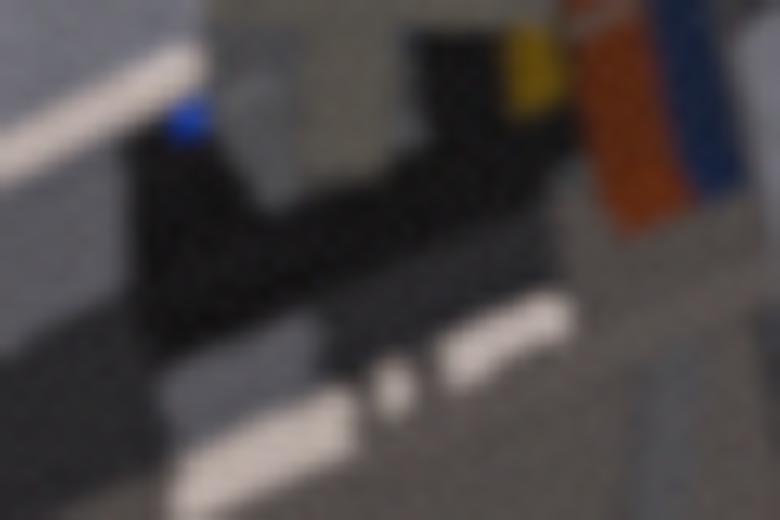

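Request:
{"op": "jog_arm", "data": {
  "commands": [1, 0, -0.0087, 0.004, 0, 1, 0, -0.013, 0.006, 0, 1, 0, -0.01, 0.003, 0, 1, 0, 0, -0.02, 0, 1, 0, 0, -0.03, 0, 1, 0, 0, -0.03, 0, 1, 0, 0, 0, 0],
  "grip_force": 40
}}

```text
t: 26.88
tool_pos: [0.5819, 0.0311, 0.1786]
orientation: [2.304, 2.123, 0.014]
force: [1.2, -0.6, -0.2]
opening: 0.038
```

```bash
python3 - <<'E'
from cam import *
mm=1e-3
pts=[(D,(-95,70,25),(260.5,325.5)),(D,(95,70,25),(344.5,321.5)),(D,(-95,-70,0),(259,392)),(D,(95,-70,0),(355,385)),
(S,(95,-70,25),(215.75,170.5)),(S,(-95,-70,25),(258,151.25)),(S,(-95,70,25),(281.25,164.25)),(S,(95,70,0),(238,188.25))]
f=lambda p:np.concatenate([proj(c,rz(p[2])@(np.array(x)*mm)+[p[0],p[1],0])[0]-np.array(u) for c,x,u in pts])
r=least_squares(f,[.475,-.415,0],loss='soft_l1'); print(r.x,r.fun.reshape(-1,2).round(1).tolist())
from w import st; st()
E
```

```text
[ 0.47721649 -0.41834318 -0.02909029] [[0.1, -0.5], [0.7, -1.3], [0.2, -0.1], [-1.4, 0.5], [-1.4, -2.6], [-1.6, -1.0], [-0.1, -1.5], [1.5, 0.6]]
t 26.88 pos [0.5819 0.0311 0.1786] h 85.31 zax [ 0.012 -0.    -1.   ] F [ 1.2 -0.6 -0.2] op 0.038 q [-0.03  0.09  1.6   0.    1.43 -1.52]
```

Request:
{"op": "jog_arm", "data": {
  "commands": [1, -0.0326, -0.0045, -0.01, 0, 1, -0.0326, -0.0045, -0.01, 0, 1, -0.0326, -0.0045, -0.01, 0, 1, -0.0326, -0.0045, 0, 0, 1, -0.0326, -0.0045, 0, 0, 1, -0.0326, -0.0045, 0, 0, 1, -0.0326, -0.0045, 0, 0, 1, -0.0326, -0.0045, 0, 0, 1, -0.0326, -0.0045, 0, 0, 1, -0.0326, -0.0045, 0, 0, 1, -0.0326, -0.0045, 0, 0, 1, -0.0326, -0.0045, 0, 0, 1, -0.0326, -0.0045, 0, 0, 1, -0.0326, -0.0045, 0, 0, 1, 0, 0, 0, 0, 1, 0, 0, 0, 0]
}}

```text
t: 28.22
tool_pos: [0.4767, -0.4203, 0.2]
orientation: [2.313, 2.125, 0.0]
force: [-1.2, 1.4, -2.5]
opening: 0.0377
```

```bash
python3 - <<'E'
from w import *
st(); snap("wrist","w21"); snap("side","d21")
E
```

```text
t 28.22 pos [ 0.4767 -0.4203  0.2   ] h 85.14 zax [ 0. -0. -1.] F [-1.2  1.4 -2.5] op 0.0377 q [-0.8   0.23  1.41  0.    1.5  -2.29]
```

View pics/w21.png

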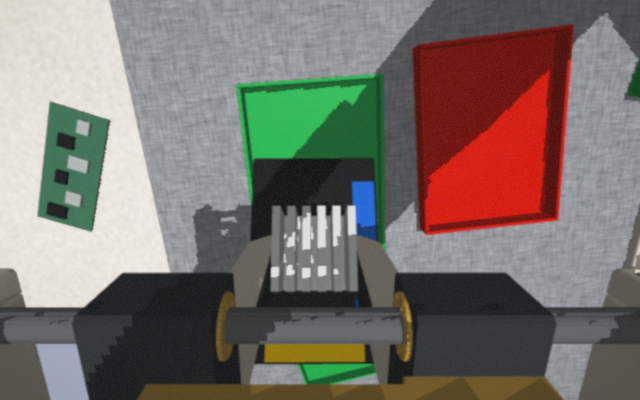

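View pics/d21.png

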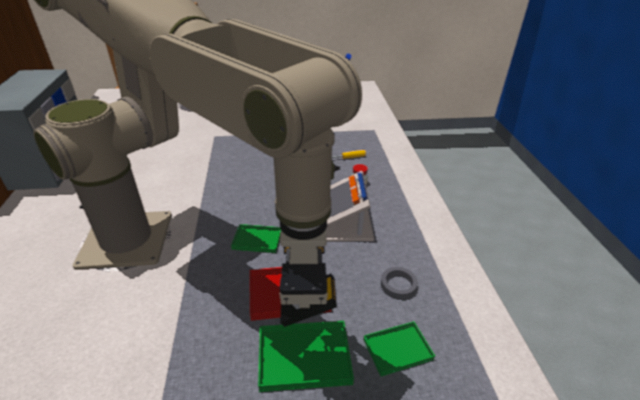

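```bash
python3 - <<'E'
from cam import *
import pickle
c=pickle.load(open("pics/w21.pkl","rb"))
a=plane(c,(238,86),.025);b=plane(c,(382.5,75.5),.025);print(a,b,np.linalg.norm(a-b))
d=(b-a)/np.linalg.norm(b-a); n=np.array([d[1],-d[0],0]); print((a+b)/2+n*.095, np.arctan2(n[1],n[0]))
E
```

```text
[ 0.38189799 -0.483718    0.025     ] [ 0.38413786 -0.34712903  0.025     ] 0.13660733712618203
[ 0.47800515 -0.41698117  0.025     ] -0.01639712933196728
```

Request:
{"op": "jog_arm", "data": {
  "commands": [1, 0.003, 0.001, 0.03, -2.5, 1, 0, 0, 0.03, 0, 1, 0, 0, 0.03, 0, 1, 0, 0, 0.03, 0, 1, 0, 0, 0.025, 0, 1, 0, 0, 0, 0, 1, 0, 0, 0, 0],
  "grip_force": 12
}}

```text
t: 28.9
tool_pos: [0.4784, -0.4133, 0.0545]
orientation: [-2.259, -2.178, -0.0]
force: [0.1, -0.7, -0.8]
opening: 0.0376
```

Request:
{"op": "jog_arm", "data": {
  "commands": [1, 0, 0, 0.006, 0, 1, 0, 0, 0.004, 0, 1, 0, 0, 0.004, 0, 1, 0, 0, 0.004, 0, 1, 0, 0, 0.004, 0, 1, 0, 0, 0.003, 0, 1, 0, 0, 0.003, 0, 1, 0, 0, 0, 0, 1, 0, 0, 0, 0],
  "grip_force": 5
}}

```text
t: 29.65
tool_pos: [0.4778, -0.415, 0.0267]
orientation: [-2.262, -2.177, 0.0]
force: [-0.1, -0.2, -2.1]
opening: 0.038
```

```bash
python3 - <<'E'
from w import *
st(); snap("wrist","w22"); snap("side","d22")
im=cv2.imread("pics/d22.png")[280:400,230:380]; cv2.imwrite("pics/d22c.png",cv2.resize(im,None,fx=5,fy=5,interpolation=cv2.INTER_CUBIC))
E
```

```text
t 29.65 pos [ 0.4778 -0.415   0.0267] h 87.81 zax [-0.002  0.001 -1.   ] F [-0.1 -0.2 -2.1] op 0.038 q [-0.8   0.38  1.56 -0.    1.2  -2.33]
```

View pics/d22c.png

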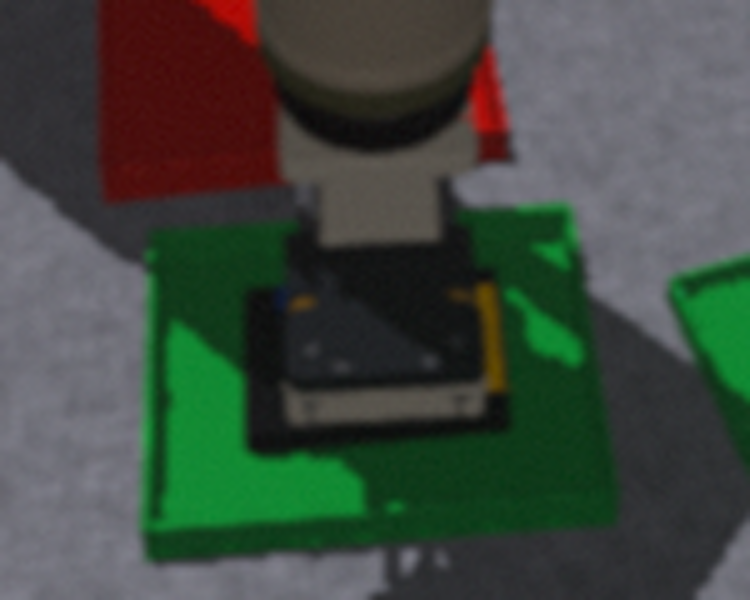

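View pics/w22.png

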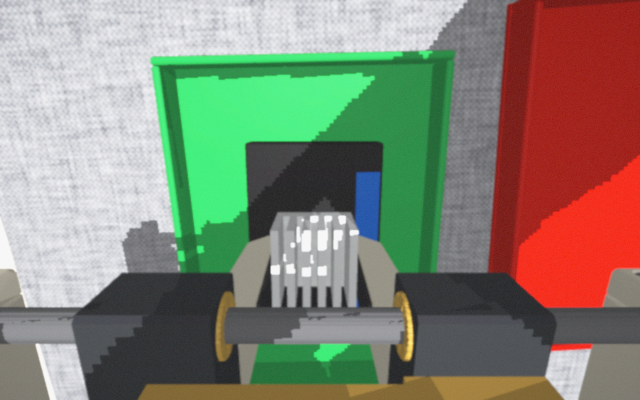

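Request:
{"op": "jog_arm", "data": {
  "commands": [1, 0, 0, 0.002, 0, 1, 0, 0, 0.002, 0, 1, 0, 0, 0.001, 0, 1, 0, 0, 0, 0, 1, 0, 0, 0, 0],
  "grip_force": 5
}}

```text
t: 30.17
tool_pos: [0.4787, -0.4156, 0.0227]
orientation: [2.263, 2.179, -0.0]
force: [0.9, -0.9, 0.4]
opening: 0.0378
```

```bash
python3 - <<'E'
from w import *
st(); snap("wrist","w23")
E
```

```text
t 30.17 pos [ 0.4787 -0.4156  0.0227] h 87.82 zax [ 0. -0. -1.] F [ 0.9 -0.9  0.4] op 0.0378 q [-0.8   0.39  1.56 -0.    1.2  -2.33]
```

View pics/w23.png

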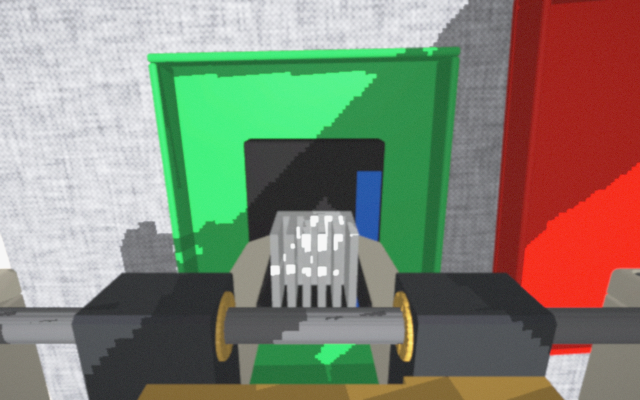

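Request:
{"op": "jog_arm", "data": {
  "commands": [1, 0, 0, 0.001, 0, 1, 0, 0, 0.001, 0, 1, 0, 0, 0, 0, 1, 0, 0, 0, 0, 1, 0, 0, 0, 0],
  "grip_force": 5
}}

```text
t: 30.63
tool_pos: [0.4791, -0.4156, 0.0216]
orientation: [2.263, 2.178, 0.0]
force: [-0.7, 2.2, 5.2]
opening: 0.0377
```

```bash
python3 - <<'E'
from w import *
st(); snap("side","d24")
im=cv2.imread("pics/d24.png")[310:400,250:360]; cv2.imwrite("pics/d24c.png",cv2.resize(im,None,fx=6,fy=6,interpolation=cv2.INTER_CUBIC))
E
```

```text
t 30.63 pos [ 0.4791 -0.4156  0.0216] h 87.82 zax [ 0.001 -0.    -1.   ] F [-0.7  2.2  5.2] op 0.0377 q [-0.8   0.39  1.56  0.    1.19 -2.33]
```

View pics/d24c.png

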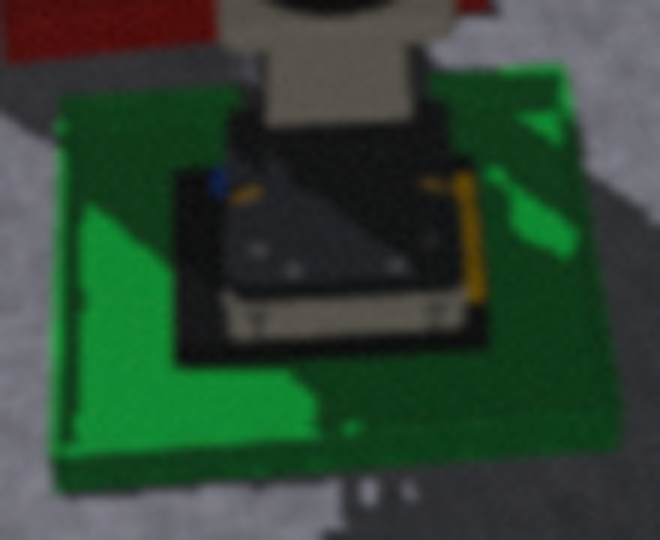

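Request:
{"op": "jog_arm", "data": {
  "commands": [-0.2, 0, 0, 0, 0, -0.2, 0, 0, 0, 0, -0.2, 0, 0, 0, 0, -0.2, 0, 0, 0, 0, -0.2, 0, 0, -0.002, 0, -0.2, 0, 0, -0.01, 0, -0.2, 0, 0, -0.03, 0, -0.2, 0, 0, -0.03, 0, -0.2, 0, 0, -0.03, 0, -0.2, 0, 0, -0.03, 0, -0.2, 0, 0, -0.03, 0, -0.2, 0, 0, -0.03, 0, -0.2, 0, 0, 0, 0, -0.2, 0, 0, 0, 0]
}}

```text
t: 31.85
tool_pos: [0.4799, -0.4168, 0.2168]
orientation: [2.259, 2.174, 0.0]
force: [0.7, -0.2, 0.1]
opening: 0.056
```

```bash
python3 - <<'E'
from w import *
st(); snap("wrist","w25"); snap("scene","s25")
E
```

```text
t 31.85 pos [ 0.4799 -0.4168  0.2168] h 87.82 zax [ 0.004 -0.005 -1.   ] F [ 0.7 -0.2  0.1] op 0.056 q [-0.8   0.22  1.39 -0.    1.52 -2.33]
```

View pics/w25.png

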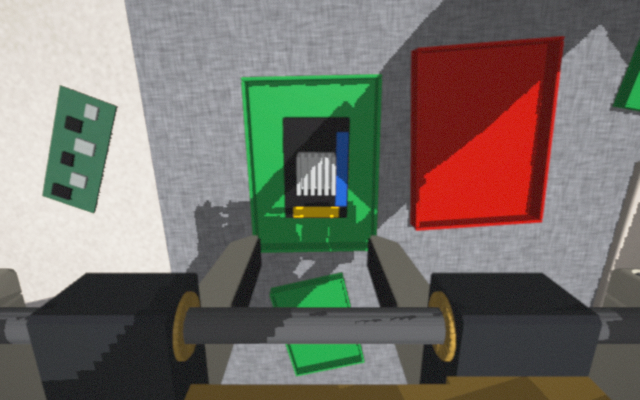

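View pics/s25.png

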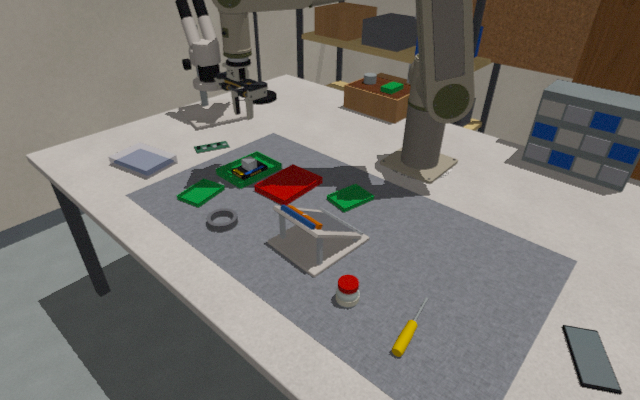

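The wrist picture shows the module flat in the large green tray, with the slab at columns 283–350 and rows 117–217. It is centred in the tray, and the fingers are clear. In the scene picture the bar is out again, and the jar (348,284), screwdriver and tape are unmoved.

```bash
python3 -c "
from plant import robot
print(robot.close_job())"
```

```text
the job is handed in; nothing more can be done
None
```

Both edges of the module were tested against the orange bar, and the module now lies in the large green tray. I handed the job in at about 32 s; no verdict was reported.

- **Blue edge:** I pressed the module flat on the slope and pushed it up until the force climbed while the tool barely moved, so the bar was against its stop. I held it there for over half a second. By the images it was flat within about 2–3° and centred within about 2 mm.
- **Yellow edge:** I set the module flat on the table, re-gripped it a quarter turn round, and did the same push. The bar was fully back in both camera views and the module was flat within about 2.5°. I held it for about 0.5 s.
- **Tray:** I lowered the module onto the floor of the large green tray while holding it, until it pivoted flat with about 5 N of floor contact. Only then did I release it and lift clear.

**Last checks:** the wrist and scene pictures show the module flat and centred with its heat sink up. The bar is out, the red tray is empty, and the jar, screwdriver and tape are where they started. No check failed. The one small disagreement was the tilt during the yellow push, which read 0–1° in the scene view and about 2.5° in the side view; both are within the limit of about 7°. Bar travel was judged only from images and force, because there is no direct reading.

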